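# Open the safety-capped bottle in its holder

### The arm

A 7-joint arm with a two-finger parallel gripper is mounted at the origin on a cart in front of the work surface, level with it; the furniture and walls round the work are solid. World frame = base frame: x ahead of the robot, y to its left, z up, the work surface at z = 0. Lengths are in m, angles in rad, forces in N, time in s.
With the tool pointing down it reaches from about 0.4 to 0.85 m from the base axis. Payload 4.5 kg.
Tool frame: the origin (TCP) lies midway between the tips of the shut fingers; the grasp point (between the pads) lies 19 mm behind it; z points along the fingers, y is the direction in which the jaws open and shut (so a half turn about z gives the same grasp; the last joint's range is limited). The gripper opens to 88 mm and grips with 3 to 60 N. Pads are 18 mm wide; open, the fingers measure 123 mm over their backs; the gripper's body (75 mm by 187 mm) begins 45 mm behind the grasp point.
Start: joints at [-1.148, 0.689, -0.195, 1.565, 0.157, 0.902, -0.215], TCP at [0.237, 0.578, 0.239] pointing down, gripper open.
Joint ranges: [-3.01, 3.01], [-0.46, 2.08], [-1.47, 1.51], [0.13, 2.56], [-1, 4.14], [0.04, 2.09], [-2.66, 2.66]. Speed limits (rad/s): [2.57, 2.57, 3.14, 3.14, 3.14, 3.14, 3.14].

### API

Orientations are given as a unit quaternion [x, y, z, w].
In Python, from plant import r gives the robot as it stands.
- The arm moves only by the tool play_rows, never from a script. Its argument "targets" is a list of rows, each an object of numbers: "jaw": the closure, from 0 (fully open) to 1 (shut); "dx", "dy", "dz": the shift along the tool's x, y, z in m; "yaw": the turn about the tool's z in rad. A call has exactly 5 rows; each row shifts and turns the pose as measured when the row begins, along the tool's axes as they then stand; what a row does not reach is not made up. A row lasts 1/10 s, in which the tool goes at most 50 mm and 8.59 degrees, less where a joint would pass 70% of its speed; a pose out of reach is approached as far as the arm can. A call with a gripper value outside its range is refused whole. The fingers move at their own pace and stop on an object; "squeeze" is the grip in N (left out, the last holds). Time passes only in rows, so rows that do not move let the fingers close, or fill a call up. It gives the time, the measured TCP pose, the force and the opening at its end, in the units of the state.
- r.get_state(): the state, without advancing time (a new reading comes with each control period).
- r.snapshot(name): name is "scene" or "top" or "wrist"; returns a dict with "frame" (384x512x3 uint8, red, green, blue), "z_map" (384x512 float32, m along the optical axis (not along the pixel's ray), 0 where there is no reading), "mtx" (3x3 intrinsics, pixels), "position" and "orientation" of the camera in the world; the wrist camera has in their place "T_tool_cam" (4x4, takes a point from camera to tool coordinates, whose origin is the TCP and whose axes are the flange's). Camera axes: x right, y up, looking along -z (the intrinsics and any distortion apply to the point x, -y, -z); pixel columns grow to the right and rows downward; lengths in m; the calibration is good to about 2 mm. The wrist camera is an equidistant fisheye: a pixel r from the principal point sees the ray r / f radians off the axis. A picture is of the moment at which its call begins: read the wrist's pose just before it.
- r.finish_job(): hands the job in, once; it reports no verdict.
The state is a dict: "clock": time; "q": joint angles; "qd": joint speeds; "joint_torque": joint torques, N m; "tool_pos": TCP position; "eef_rot": TCP orientation; "contact_force": force on the tool from outside, world axes, zero at the start; "moment": the same for the moment, N m; "opening": opening from 0.0 (shut) to 1.0 (fully open).
Only numpy, scipy, OpenCV 4.12 (cv2) and the standard library are available. Lean on these libraries where they do the work, as an engineer would, in place of code of your own. Each camera call takes 0.05 s, during which the arm holds its last target.

### The job

The empty solvent bottle has to be opened for refilling. Carry the closed bottle to the square holder with four corner angles, without squeezing the cap's tabs on the way, stand it fully down in there and let go; then squeeze the cap's two side tabs together, give the cap about a quarter turn, lift it off and set it down, not dropped, right way up and released in the shallow steel tray. The bottle must stay seated in the holder, and the other things on the bench stay where they are.

Things in the scene. Friction and masses are not known exactly. Their poses are not given: they have to be found in the camera images.
- bottle: White plastic square bottle, body 62 x 62 mm, shoulder 70 mm high (107 mm with the cap on), 0.2 to 0.5 kg, loose. Origin: centre of its underside, z up, x and y square to its sides. Grip it across either pair of opposite sides, best about 55 mm above its underside. Between the bench's left and right parts stand a chamber 171 mm high and, nearer, its port, 116 mm: carry things above them.
- safety_cap: Grey cap, 58 mm across its two tabs (on its +x and -x), 42 mm across the round part, 34.5 mm high, 0.064 kg, loose. Origin: centre of its lower rim (72.5 mm above the bottle's underside when on), z up; at the start its axes are the bottle's. With the tabs out, the stops let it turn only about 4 degrees. On the neck it has 2 mm of vertical and 1 to 2 mm of sideways play.
- cap_grip (a point): Point on the cap's axis, 22 mm above its rim, 94.5 mm above the bottle's underside. The tabs' faces are 14 mm wide and 34.5 mm high; keep fingertips over 6 mm above the cap's rim, clear of the stops. Squeezed, the cap turns freely either way; inner lugs hold it down until 60 degrees, it lifts off between 60 and 120 (best 90). Keep the tabs squeezed while turning and lifting.
- tab_a (a joint): Inward travel of the sprung tab at the cap's +x side, 0 out to 0.0055 m fully in; it takes about 3 N to start and 8 N fully in. The foot is clear of the stops from about 0.003. Squeezed fully the cap measures 47 mm across the tabs; it springs back when let go.
- tab_b (a joint): The same for the tab at the cap's -x side.
- nest: Holder fixed to the bench: aluminium plate 105 x 105 x 8 mm with four corner angles 14 mm high on it, forming a square pocket 66.4 mm wide (2 mm free each side of the bottle), open for 39 mm in the middle of each side. Origin: centre of its underside, x and y square to the pocket. The bottle fits in any of four directions, its underside then 8 mm over the bench.
- cap_tray: Shallow square steel tray fixed to the bench, 130 x 130 mm, floor 3 mm above the bench, rim 8 mm high and 3 mm thick. Origin: centre of its underside.
- window_cap: Bystander: low round cap, 61 mm across, 13 mm high, loose. Leave alone.
- tape_roll: Bystander: roll of masking tape lying flat, 59 mm across, 18 mm high, loose. Leave alone.
- kf_clamp: Bystander: metal pipe clamp, 51 x 73 x 13 mm, loose. Leave alone.
- neck (a point): Centre of the bottle's mouth, 96 mm above its underside. The hollow neck, 22 mm across, has two bayonet lugs at the bottle's +-y. On the shoulder, mid-edge at the bottle's +x and -x, stand two pairs of stops 8 mm high, which catch the cap's tabs by their feet.
There are look-alikes about, which are no part of the job. There is more than one size of the cap_tray; the one meant has the size given above.

How it is judged:
On the way, in this order (a step that is already met when the one before it is completed fails the run):
1. the closed bottle stands fully down in the holder and is let go (horizontal distance between bottle and nest below 0.006 m and z of bottle in the frame of nest below 0.011 m and angle between bottle's own z axis and vertical below 0.06 rad and contact force between each of bottle, safety_cap and the fingers below 0.1 N and z of safety_cap in the frame of bottle below 0.08 m), for 0.2 s.
2. the cap, still down on the neck and both tabs squeezed, is turned by about a quarter turn (at least 50 degrees) (value of joint each of tab_a, tab_b above 0.003 m and angle between the x axis of safety_cap and the x axis of bottle, either way round above 0.87 rad and z of safety_cap in the frame of bottle below 0.08 m and horizontal distance between safety_cap and bottle below 0.006 m), for 0.05 s.
3. the cap is lifted off the neck (z of safety_cap in the frame of bottle above 0.098 m), for 0.05 s.
At the end, for the whole second after the job is handed in: The open bottle stands upright and fully down in the holder (centre within 6 mm of the holder's, underside within 3 mm of its plate), and the cap lies flat, right way up, tabs sprung out, inside the steel tray (centre within 45 mm of the tray's along each side), both at rest (horizontal distance between bottle and nest below 0.006 m and z of bottle in the frame of nest below 0.011 m and angle between bottle's own z axis and vertical below 0.06 rad and x of safety_cap in the frame of cap_tray between -0.045 and 0.045 m and y of safety_cap in the frame of cap_tray between -0.045 and 0.045 m and z of safety_cap in the frame of cap_tray below 0.009 m and height (world z) of cap_grip above 0.02 m and angle between safety_cap's own z axis and vertical below 0.08 rad and value of joint each of tab_a, tab_b below 0.002 m and linear speed of each of safety_cap, bottle below 0.02 m/s); the robot touches nothing.
It fails at once if both tabs squeezed (over 3.5 mm) while the bottle is not standing in the holder (value of joint each of tab_a, tab_b above 0.0035 m and z of safety_cap in the frame of bottle below 0.08 m and (horizontal distance between bottle and nest above 0.015 m or z of bottle in the frame of nest above 0.02 m)).
It fails at once if the cap is dropped (falls faster than 0.45 m/s, about 10 mm of fall, out of the fingers) (linear speed of safety_cap above 0.45 m/s and contact force between safety_cap and the fingers below 0.1 N and distance between safety_cap and neck above 0.05 m).
It fails at once if a bystander is moved by more than 15 mm (distance of any of window_cap, tape_roll, kf_clamp from where it was at the start of the episode above 0.015 m).
It also fails if it takes over 59 s, if anything falls off the work surface, if the arm or the gripper's body presses on something with over 40 N, if the wrist force passes 120 N, or if a joint passes its speed limit or range.

## Working session

There is one attempt and no reset: what is moved stays moved. The work goes in short steps, Python scripts to look and compute and a tool call to move; the robot and the scene stay as the last step left them, time stands still between calls to the robot, and variables do not carry over. Pictures are saved under pics/ and viewed, and the job is handed in when it is done.

Besides the shell and the picture viewer there is one more tool, called after "Request:" as name(argument=value, ...), one argument or row to a line, values as JSON. play_rows: Moves the arm, as the interface text tells. Its arguments: {"type":"object","properties":{"targets":{"type":"array"},"squeeze":{"type":"number"}},"required":["targets"]}

```bash
ls; mkdir -p pics
python3 - <<'E'
from plant import r
import cv2,numpy as np
s=r.get_state();print({k:np.round(v,3).tolist() for k,v in s.items()})
for n in ["scene","top","wrist"]:
    d=r.snapshot(n);np.savez(f"{n}0.npz",**d)
    cv2.imwrite(f"pics/{n}0.png",cv2.cvtColor(d["frame"],cv2.COLOR_RGB2BGR))
    print(n,{k:np.round(v,3).tolist() for k,v in d.items() if k not in("frame","z_map")})
E
```

```text
pics
{'clock': 0.0, 'q': [-1.148, 0.69, -0.195, 1.566, 0.157, 0.902, -0.215], 'qd': [-0.001, 0.001, -0.001, 0.0, -0.001, 0.002, 0.001], 'joint_torque': [0.001, -52.757, -1.267, -15.343, -0.053, 0.007, 0.0], 'tool_pos': [0.237, 0.578, 0.238], 'eef_rot': [0.193, 0.981, -0.001, -0.0], 'contact_force': [0.275, -0.33, -0.371], 'moment': [-0.014, -0.03, -0.024], 'opening': 1.002}
scene {'mtx': [[489.017, 0.0, 257.757], [0.0, 489.017, 190.395], [0.0, 0.0, 1.0]], 'position': [-0.301, -0.539, 1.163], 'orientation': [0.31, -0.177, -0.458, 0.814]}
top {'mtx': [[359.39, 0.0, 252.657], [0.0, 359.39, 192.762], [0.0, 0.0, 1.0]], 'position': [0.308, -0.031, 1.064], 'orientation': [-0.074, 0.078, 0.71, -0.696]}
wrist {'mtx': [[297.319, 0.0, 255.948], [0.0, 297.319, 187.433], [0.0, 0.0, 1.0]], 'T_tool_cam': [[-0.001, 0.954, 0.3, 0.078], [1.0, 0.001, 0.001, 0.0], [0.001, 0.3, -0.954, -0.146], [0.0, 0.0, 0.0, 1.0]]}
```

View pics/scene0.png

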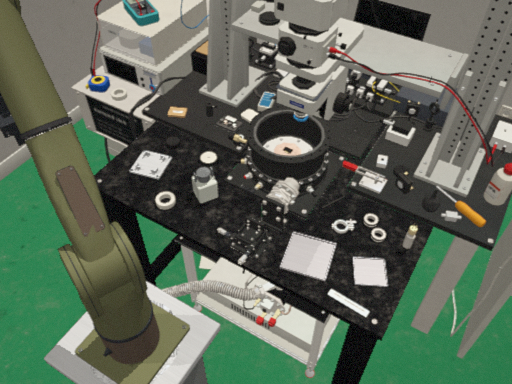

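View pics/top0.png

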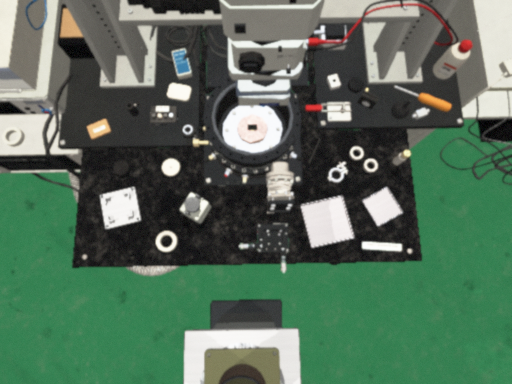

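View pics/wrist0.png

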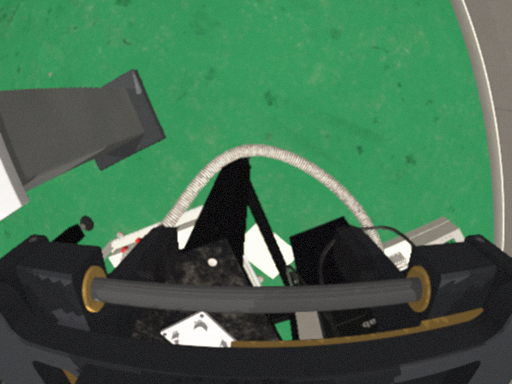

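```bash
cat > h.py <<'E'
import numpy as np,cv2
from scipy.spatial.transform import Rotation as R
def load(f): return dict(np.load(f))
def pts(d,T=None):
    z=d["z_map"];h,w=z.shape;K=d["mtx"]
    u,v=np.meshgrid(np.arange(w),np.arange(h))
    x=(u-K[0,2])/K[0,0]*z;y=(v-K[1,2])/K[1,1]*z
    P=np.stack([x,-y,-z],-1)
    return P@R.from_quat(d["orientation"]).as_matrix().T+d["position"]
def proj(d,X):
    p=(np.atleast_2d(X)-d["position"])@R.from_quat(d["orientation"]).as_matrix()
    K=d["mtx"];return np.stack([K[0,0]*p[:,0]/-p[:,2]+K[0,2],K[1,1]*-p[:,1]/-p[:,2]+K[1,2]],-1)
def ray(d,uv,h):
    uv=np.atleast_2d(uv).astype(float);K=d["mtx"]
    c=np.stack([(uv[:,0]-K[0,2])/K[0,0],-(uv[:,1]-K[1,2])/K[1,1],-np.ones(len(uv))],-1)
    w=c@R.from_quat(d["orientation"]).as_matrix().T
    return d["position"]+w*((h-d["position"][2])/w[:,2])[:,None]
E
python3 - <<'E'
from h import *
for n in ["top","scene"]:
    d=load(n+"0.npz");P=pts(d);print(n)
    L={"top":[(120,207),(196,205),(201,200),(327,222),(382,206),(150,240),(166,240),(171,166),(280,180),(338,172),(120,168),(273,235),(357,153),(254,127)],
       "scene":[(150,165),(205,185),(203,172),(308,255),(368,270),(165,200),(208,158),(290,190),(343,226)]}[n]
    for p in L: print(p,P[p[1],p[0]].round(3))
t=cv2.imread("pics/top0.png");cv2.imwrite("pics/topL.png",cv2.resize(t[140:260,70:260],None,fx=4,fy=4,interpolation=cv2.INTER_CUBIC))
cv2.imwrite("pics/topR.png",cv2.resize(t[130:260,250:440],None,fx=4,fy=4,interpolation=cv2.INTER_CUBIC))
t=cv2.imread("pics/scene0.png");cv2.imwrite("pics/sceL.png",cv2.resize(t[120:250,100:290],None,fx=4,fy=4,interpolation=cv2.INTER_CUBIC))
E
```

```text
top
(120, 207) [0.503 0.358 0.008]
(196, 205) [0.487 0.117 0.102]
(201, 200) [0.507 0.108 0.073]
(327, 222) [ 0.447 -0.257  0.006]
(382, 206) [ 0.493 -0.427  0.001]
(150, 240) [0.404 0.266 0.001]
(166, 240) [0.403 0.219 0.001]
(171, 166) [0.625 0.207 0.017]
(280, 180) [ 0.552 -0.113  0.109]
(338, 172) [ 0.601 -0.301  0.003]
(120, 168) [0.621 0.361 0.017]
(273, 235) [ 0.407 -0.093  0.054]
(357, 153) [ 0.661 -0.365  0.001]
(254, 127) [ 0.711 -0.045  0.1  ]
scene
(150, 165) [0.492 0.35  0.013]
(205, 185) [0.475 0.111 0.067]
(203, 172) [0.492 0.127 0.101]
(308, 255) [ 0.455 -0.256 -0.001]
(368, 270) [ 0.495 -0.423  0.003]
(165, 200) [0.403 0.218 0.004]
(208, 158) [0.621 0.207 0.011]
(290, 190) [ 0.557 -0.136  0.11 ]
(343, 226) [ 0.601 -0.299  0.001]
```

View pics/topL.png

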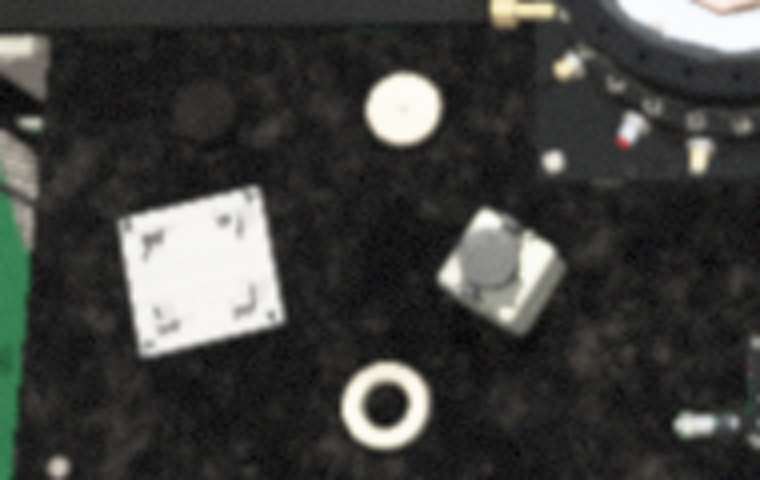

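View pics/topR.png

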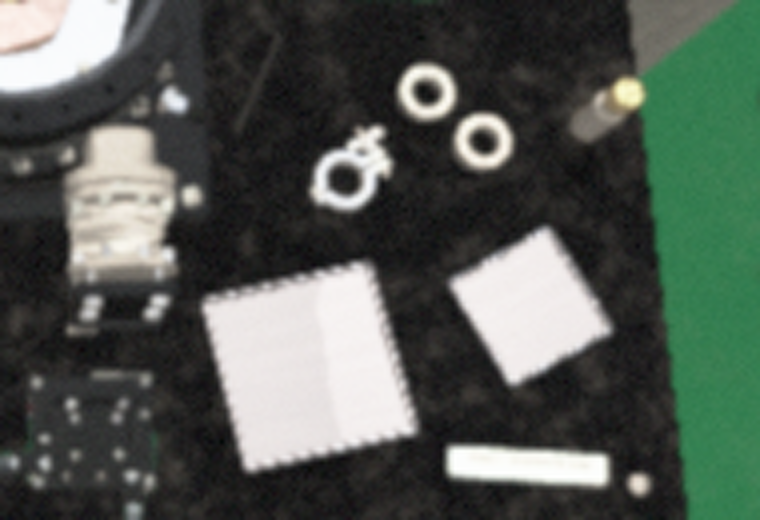

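View pics/sceL.png

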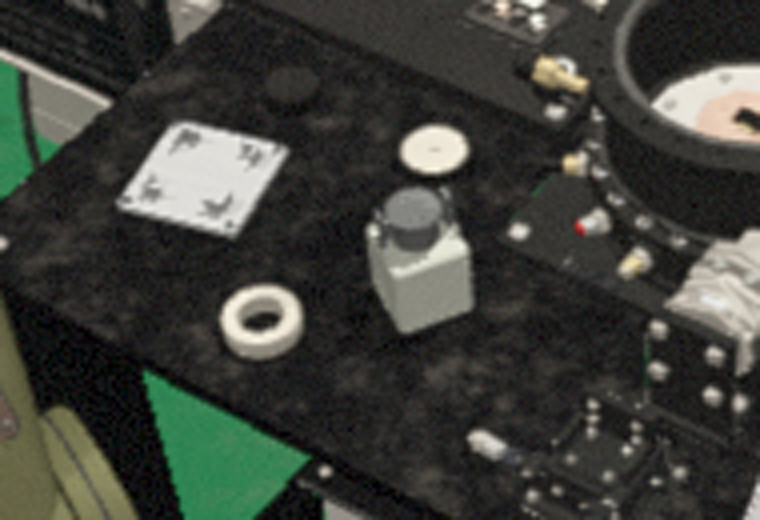

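Run:
```python
from h import *
def comps(d,m,lo,hi):
    n,l,s,c=cv2.connectedComponentsWithStats(m.astype(np.uint8))
    for i in range(1,n):
        if lo<s[i,4]<hi: yield i,(l==i).astype(np.uint8),s[i]
for n in["top","scene"]:
    d=load(n+"0.npz");P=pts(d);f=d["frame"].astype(int);b=f.min(-1)
    ok=(P[...,0]>.36)&(P[...,0]<.7)&(P[...,1]>-.55)&(P[...,1]<.46)&(P[...,2]>-.02)&(P[...,2]<.2)
    for thr,h in[(150,.007)]:
        for i,m,s in comps(d,(b>thr)&ok,250,9999):
            cs=max(cv2.findContours(m,0,1)[0],key=cv2.contourArea)[:,0]
            W=ray(d,cs,h)[:,:2].astype(np.float32)
            (c,sz,a)=cv2.minAreaRect(W)
            print(n,s.tolist(),np.round(c,4),np.round(sz,4),round(a,1),"z",np.median(P[m>0][:,2]).round(4))
# fine heights near bottle in top
    g=(abs(P[...,2]-.07)<.008)&(abs(P[...,0]-.49)<.07)&(abs(P[...,1]-.115)<.07)
    W=P[g][:,:2].astype(np.float32);print("shoulder",len(W),cv2.minAreaRect(W))
    g=(P[...,2]>.095)&(P[...,2]<.12)&(abs(P[...,0]-.49)<.07)&(abs(P[...,1]-.115)<.07)
    W=P[g];print("cap",len(W),W.mean(0),np.ptp(W,axis=0),cv2.minAreaRect(W[:,:2].astype(np.float32)))
```

```text
top [223, 132, 58, 21, 868] [ 0.7011 -0.0381] [0.1779 0.0657] 89.0 z 0.0759
top [268, 162, 26, 38, 716] [ 0.5765 -0.1238] [0.0759 0.1162] 88.4 z 0.1054
top [100, 187, 41, 42, 1249] [0.5025 0.3582] [0.1068 0.1068] 13.2 z 0.0083
top [363, 187, 39, 39, 857] [ 0.4911 -0.4244] [0.089  0.0889] 27.1 z 0.0022
top [301, 196, 53, 52, 1905] [ 0.4502 -0.2569] [0.1312 0.1308] 11.9 z 0.0033
top [362, 242, 40, 9, 303] [ 0.3731 -0.4118] [0.114  0.0224] 85.6 z 0.0004
shoulder 245 ((0.4917733073234558, 0.12921665608882904), (0.06246843934059143, 0.061652347445487976), 58.03450012207031)
cap 210 [0.49167509 0.12860898 0.10242568] [0.05209576 0.04258027 0.0140429 ] ((0.49088209867477417, 0.12808865308761597), (0.04960654303431511, 0.043937500566244125), 5.542075157165527)
scene [130, 151, 41, 27, 667] [0.5032 0.3579] [0.1053 0.1072] 13.2 z 0.0085
scene [268, 178, 30, 27, 437] [ 0.6372 -0.0867] [0.0854 0.1051] 87.4 z 0.1067
scene [280, 232, 56, 48, 1678] [ 0.4511 -0.2584] [0.1308 0.131 ] 11.8 z 0.0034
scene [353, 257, 35, 29, 852] [ 0.4917 -0.4274] [0.0884 0.0876] 27.4 z 0.0024
scene [328, 289, 41, 28, 321] [ 0.3717 -0.4163] [0.1153 0.0216] 85.4 z 0.0004
shoulder 188 ((0.4897562861442566, 0.12584452331066132), (0.06498648226261139, 0.06378728896379471), 56.01667785644531)
cap 152 [0.48926559 0.12606584 0.10215726] [0.05351333 0.04635931 0.01470727] ((0.4881758987903595, 0.1263541430234909), (0.04998594895005226, 0.04685407504439354), 9.474430084228516)
```

```bash
cat >> h.py <<'E'
def go(x,y,z,jaw):
    "print the shifts in tool axes to reach TCP xyz with the jaw axis (tool y, mod 180) at jaw deg in world"
    from plant import r
    s=r.get_state();M=R.from_quat(s["eef_rot"]).as_matrix();p=np.array(s["tool_pos"])
    a=np.degrees(np.arctan2(M[1,1],M[0,1]));e=(jaw-a+90)%180-90
    D=np.array([x,y,z])-p
    print("t",round(s["clock"],2),"p",p.round(4),"jaw",round(a,2),"tilt",M[:,2].round(4),"q7",np.round(s["q"],2),"F",np.round(s["contact_force"],1),"op",round(float(s["opening"]),3))
    print("shift tool now",(M.T@D).round(4),"yaw need rad",-np.radians(e).round(4),"world",D.round(4))
E
python3 -c "
from h import *
go(.4907,.1275,.2,57)"
```

```text
t 0.15 p [0.2368 0.5779 0.2381] jaw 67.73 tilt [-4.0e-04 -1.3e-03 -1.0e+00] q7 [-1.15  0.69 -0.19  1.57  0.16  0.9  -0.22] F [-0.6 -0.6 -0.4] op 0.997
shift tool now [-0.4057 -0.3205  0.0386] yaw need rad 0.1873 world [ 0.2539 -0.4504 -0.0381]
```

Request:
play_rows(
  targets=[
    {"jaw":0,"dx":-0.038,"dy":-0.03,"dz":0},
    {"jaw":0,"dx":-0.038,"dy":-0.03,"dz":0},
    {"jaw":0,"dx":-0.038,"dy":-0.03,"dz":0},
    {"jaw":0,"dx":-0.038,"dy":-0.03,"dz":0},
    {"jaw":0,"dx":-0.038,"dy":-0.03,"dz":0},
  ],
)

```text
invalid input
```

```bash
python3 -c "
from h import *
go(.4907,.1275,.2,57)"
```

```text
t 0.15 p [0.2368 0.5779 0.2381] jaw 67.73 tilt [-4.0e-04 -1.3e-03 -1.0e+00] q7 [-1.15  0.69 -0.19  1.57  0.16  0.9  -0.22] F [-0.6 -0.6 -0.4] op 0.997
shift tool now [-0.4057 -0.3205  0.0386] yaw need rad 0.1873 world [ 0.2539 -0.4504 -0.0381]
```

Request:
play_rows(
  targets=[
    {"jaw":0,"dx":-0.038,"dy":-0.03,"dz":0,"yaw":0},
    {"jaw":0,"dx":-0.038,"dy":-0.03,"dz":0,"yaw":0},
    {"jaw":0,"dx":-0.038,"dy":-0.03,"dz":0,"yaw":0},
    {"jaw":0,"dx":-0.038,"dy":-0.03,"dz":0,"yaw":0},
    {"jaw":0,"dx":-0.038,"dy":-0.03,"dz":0,"yaw":0},
  ],
  squeeze=20,
)

```text
clock: 0.65
tool_pos: [0.3533, 0.3688, 0.2354]
eef_rot: [0.185, 0.983, 0.002, -0.003]
contact_force: [1.1, -0.5, 0.2]
opening: 0.998
```

```bash
python3 -c "
from h import *
go(.4907,.1275,.2,57)"
```

```text
t 0.65 p [0.3533 0.3688 0.2354] jaw 68.63 tilt [-0.0051  0.0044 -1.    ] q7 [-0.74  0.55 -0.24  1.91  0.18  0.7   0.12] F [ 1.1 -0.5  0.2] op 0.998
shift tool now [-0.2161 -0.1747  0.0336] yaw need rad 0.203 world [ 0.1374 -0.2413 -0.0354]
```

Request:
play_rows(
  targets=[
    {"jaw":0,"dx":-0.038,"dy":-0.031,"dz":0,"yaw":0},
    {"jaw":0,"dx":-0.038,"dy":-0.031,"dz":0,"yaw":0},
    {"jaw":0,"dx":-0.038,"dy":-0.031,"dz":0,"yaw":0},
    {"jaw":0,"dx":-0.038,"dy":-0.031,"dz":0,"yaw":0},
    {"jaw":0,"dx":-0.03,"dy":-0.025,"dz":0,"yaw":0.0},
  ],
)

```text
clock: 1.15
tool_pos: [0.4704, 0.1565, 0.2336]
eef_rot: [0.186, 0.983, 0.001, -0.003]
contact_force: [0.6, 0.9, 0.4]
opening: 1.0
```

```bash
python3 -c "
from h import *
go(.4907,.1275,.2,57)"
```

```text
t 1.15 p [0.4704 0.1565 0.2336] jaw 68.58 tilt [-0.005  0.003 -1.   ] q7 [-0.24  0.54 -0.27  1.95  0.21  0.69  0.57] F [0.6 0.9 0.4] op 1.0
shift tool now [-0.0297 -0.0196  0.0334] yaw need rad 0.202 world [ 0.0203 -0.029  -0.0336]
```

Request:
play_rows(
  targets=[
    {"jaw":0,"dx":-0.015,"dy":-0.01,"dz":0.017,"yaw":0.1},
    {"jaw":0,"dx":-0.015,"dy":-0.009,"dz":0.016,"yaw":0.1},
    {"jaw":0,"dx":0,"dy":0,"dz":0,"yaw":0},
    {"jaw":0,"dx":0,"dy":0,"dz":0,"yaw":0},
    {"jaw":0,"dx":0,"dy":0,"dz":0,"yaw":0.0},
  ],
)

```text
clock: 1.65
tool_pos: [0.4928, 0.1189, 0.2]
eef_rot: [0.29, 0.957, -0.0, -0.002]
contact_force: [-0.3, 0.5, -0.3]
opening: 1.002
```

Run:
```python
from h import *
go(.4907,.1275,.2,57)
from plant import r
s=r.get_state();d=r.snapshot("wrist");np.savez("wrist1.npz",**d,p=s["tool_pos"],q=s["eef_rot"])
cv2.imwrite("pics/wrist1.png",cv2.cvtColor(d["frame"],cv2.COLOR_RGB2BGR))
```

```text
t 1.65 p [0.4928 0.1189 0.2   ] jaw 56.23 tilt [-3.6e-03  5.0e-04 -1.0e+00] q7 [-0.21  0.6  -0.19  1.96  0.18  0.61  0.47] F [-0.3  0.5 -0.3] op 1.002
shift tool now [ 0.0065  0.006  -0.    ] yaw need rad -0.0134 world [-0.0021  0.0086  0.    ]
```

View pics/wrist1.png

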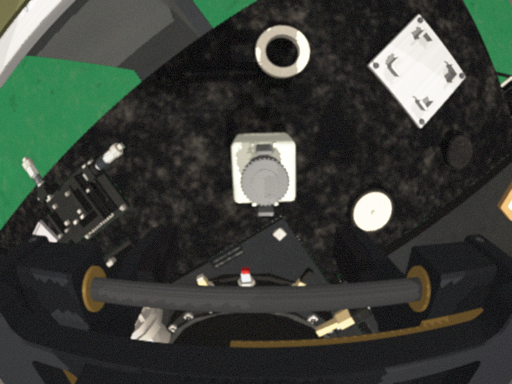

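```bash
cat >> h.py <<'E'
def wray(d,uv,h):
    uv=np.atleast_2d(uv).astype(float);K=d["mtx"]
    a=(uv-K[:2,2])/K[0,0];rr=np.linalg.norm(a,axis=1);th=rr
    c=np.stack([np.sin(th)*a[:,0]/rr,-np.sin(th)*a[:,1]/rr,-np.cos(th)],-1)
    T=d["T_tool_cam"];M=R.from_quat(d["q"]).as_matrix()
    w=c@T[:3,:3].T@M.T;o=M@T[:3,3]+d["p"]
    return o+w*((h-o[2])/w[:,2])[:,None]
def wrect(d,box,thr,h):
    f=d["frame"].astype(int);m=np.zeros(f.shape[:2],np.uint8);x0,y0,x1,y1=box
    m[y0:y1,x0:x1]=(f.min(-1)>thr)[y0:y1,x0:x1]
    n,l,s,c=cv2.connectedComponentsWithStats(m);i=1+np.argmax(s[1:,4])
    cs=max(cv2.findContours((l==i).astype(np.uint8),0,1)[0],key=cv2.contourArea)[:,0]
    return cs,wray(d,cs,h)
E
python3 - <<'E'
from h import *
d=load("wrist1.npz")
cs,W=wrect(d,(360,5,480,140),120,.008);print("nest",cv2.minAreaRect(W[:,:2].astype(np.float32)))
for thr in(120,160):
  cs,W=wrect(d,(222,120,310,215),thr,.07)
  M=R.from_quat(d["q"]).as_matrix();V=(W-d["p"])@M
  print("shoulder",cv2.minAreaRect(W[:,:2].astype(np.float32)),"tool",V.min(0),V.max(0),cs.min(0),cs.max(0))
cv2.imwrite("pics/w1c.png",cv2.resize(cv2.cvtColor(d["frame"][115:225,205:325],cv2.COLOR_RGB2BGR),None,fx=5,fy=5,interpolation=cv2.INTER_CUBIC))
E
```

```text
nest ((0.5026507377624512, 0.3575637638568878), (0.105644091963768, 0.10663539916276932), 13.128381729125977)
shoulder ((0.4893832802772522, 0.12952734529972076), (0.060895562171936035, 0.07188613712787628), 58.15390396118164) tool [-0.02793954 -0.02365379  0.12985555] [0.04448566 0.03852027 0.13015254] [231 133] [295 206]
shoulder ((0.49239403009414673, 0.12751559913158417), (0.05966104194521904, 0.06374450773000717), 57.59403610229492) tool [-0.02690285 -0.02283973  0.12985719] [0.03699191 0.0376067  0.13013703] [232 141] [294 205]
```

View pics/w1c.png

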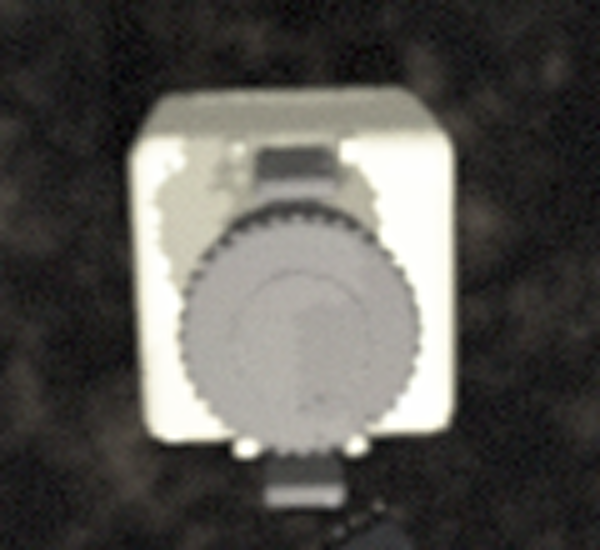

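Request:
play_rows(
  targets=[
    {"jaw":0,"dx":0.006,"dy":0.006,"dz":0,"yaw":-0.01},
    {"jaw":0,"dx":0,"dy":0,"dz":0,"yaw":0},
    {"jaw":0,"dx":0,"dy":0,"dz":0.03,"yaw":0},
    {"jaw":0,"dx":0,"dy":0,"dz":0.03,"yaw":0},
    {"jaw":0,"dx":0,"dy":0,"dz":0.0,"yaw":0.0},
  ],
)

```text
clock: 2.2
tool_pos: [0.4917, 0.1351, 0.142]
eef_rot: [0.28, 0.96, 0.004, 0.001]
contact_force: [-0.6, 0.2, 0.5]
opening: 1.0
```

```bash
python3 -c "
from h import *
go(.4915,.1275,.046,57.3)"
```

```text
t 2.2 p [0.4917 0.1351 0.142 ] jaw 57.54 tilt [ 0.0036  0.0066 -1.    ] q7 [-0.26  0.69 -0.16  2.01  0.22  0.45  0.42] F [-0.6  0.2  0.5] op 1.0
shift tool now [-0.004  -0.0073  0.096 ] yaw need rad 0.0041 world [-0.0002 -0.0076 -0.096 ]
```

Request:
play_rows(
  targets=[
    {"jaw":0,"dx":-0.004,"dy":-0.007,"dz":0,"yaw":0},
    {"jaw":0,"dx":0,"dy":0,"dz":0,"yaw":0},
    {"jaw":0,"dx":0,"dy":0,"dz":0.02,"yaw":0},
    {"jaw":0,"dx":0,"dy":0,"dz":0.02,"yaw":0},
    {"jaw":0,"dx":0,"dy":0,"dz":0.0,"yaw":0.0},
  ],
)

```text
clock: 2.7
tool_pos: [0.4951, 0.1281, 0.107]
eef_rot: [0.279, 0.96, 0.007, 0.005]
contact_force: [-1.2, -0.2, 0.6]
opening: 0.998
```

```bash
python3 -c "
from h import *
go(.4915,.1275,.046,57.3)"
```

```text
t 2.7 p [0.4951 0.1281 0.107 ] jaw 57.58 tilt [ 0.013   0.0098 -0.9999] q7 [-0.26  0.76 -0.13  2.03  0.25  0.35  0.42] F [-1.2 -0.2  0.6] op 0.998
shift tool now [ 0.0031 -0.0033  0.0609] yaw need rad 0.0049 world [-0.0036 -0.0006 -0.061 ]
```

Request:
play_rows(
  targets=[
    {"jaw":0,"dx":0.003,"dy":-0.003,"dz":0,"yaw":0},
    {"jaw":0,"dx":0,"dy":0,"dz":0,"yaw":0},
    {"jaw":0,"dx":0,"dy":0,"dz":0.015,"yaw":0},
    {"jaw":0,"dx":0,"dy":0,"dz":0.015,"yaw":0},
    {"jaw":0,"dx":0,"dy":0,"dz":0.0,"yaw":0.0},
  ],
)

```text
clock: 3.2
tool_pos: [0.4945, 0.128, 0.0824]
eef_rot: [0.28, 0.96, 0.009, 0.009]
contact_force: [0.4, -0.7, -1.3]
opening: 1.001
```

```bash
python3 -c "
from h import *
go(.4915,.1275,.046,57.3)"
```

```text
t 3.2 p [0.4945 0.128  0.0824] jaw 57.52 tilt [ 0.0224  0.0129 -0.9997] q7 [-0.28  0.8  -0.1   2.06  0.26  0.27  0.4 ] F [ 0.4 -0.7 -1.3] op 1.001
shift tool now [ 0.0027 -0.0029  0.0363] yaw need rad 0.0039 world [-0.003  -0.0005 -0.0364]
```

Request:
play_rows(
  targets=[
    {"jaw":0,"dx":0,"dy":0,"dz":0,"yaw":0},
    {"jaw":0,"dx":0,"dy":0,"dz":0,"yaw":0},
    {"jaw":0,"dx":0,"dy":0,"dz":0,"yaw":0},
    {"jaw":0,"dx":0,"dy":0,"dz":0,"yaw":0},
    {"jaw":0,"dx":0,"dy":0,"dz":0.0,"yaw":0.0},
  ],
)

```text
clock: 3.7
tool_pos: [0.4961, 0.1284, 0.0859]
eef_rot: [0.28, 0.96, 0.011, 0.011]
contact_force: [0.6, 0.6, -0.5]
opening: 1.0
```

```bash
python3 -c "
from h import *
go(.4915,.1275,.046,57.3)"
```

```text
t 3.7 p [0.4961 0.1284 0.0859] jaw 57.5 tilt [ 0.027   0.0145 -0.9995] q7 [-0.28  0.79 -0.11  2.05  0.26  0.28  0.4 ] F [ 0.6  0.6 -0.5] op 1.0
shift tool now [ 0.004  -0.0043  0.0397] yaw need rad 0.0035 world [-0.0046 -0.0009 -0.0399]
```

Request:
play_rows(
  targets=[
    {"jaw":0,"dx":0.005,"dy":-0.004,"dz":0.02,"yaw":0},
    {"jaw":0,"dx":0.001,"dy":-0.001,"dz":0.02,"yaw":0},
    {"jaw":1,"dx":0,"dy":0,"dz":0.002,"yaw":0},
    {"jaw":1,"dx":0,"dy":0,"dz":0.001,"yaw":0},
    {"jaw":1,"dx":0,"dy":0,"dz":0.001,"yaw":0.0},
  ],
  squeeze=15,
)

```text
clock: 4.2
tool_pos: [0.4913, 0.1287, 0.0424]
eef_rot: [0.28, 0.96, 0.012, 0.013]
contact_force: [0.4, 0.0, -0.9]
opening: 0.753
```

```bash
python3 -c "
from h import *
go(.4915,.1275,.046,57.3)"
```

```text
t 4.2 p [0.4913 0.1287 0.0424] jaw 57.49 tilt [ 0.031   0.016  -0.9994] q7 [-0.31  0.87 -0.06  2.08  0.28  0.16  0.39] F [ 0.4  0.  -0.9] op 0.753
shift tool now [-0.0008 -0.0008 -0.0036] yaw need rad 0.0033 world [ 0.0002 -0.0012  0.0036]
```

Request:
play_rows(
  targets=[
    {"jaw":1,"dx":0,"dy":0,"dz":-0.001,"yaw":0},
    {"jaw":1,"dx":0,"dy":0,"dz":0,"yaw":0},
    {"jaw":1,"dx":0,"dy":0,"dz":-0.02,"yaw":0},
    {"jaw":1,"dx":0,"dy":0,"dz":-0.03,"yaw":0},
    {"jaw":1,"dx":0,"dy":0,"dz":-0.03,"yaw":0.0},
  ],
  squeeze=25,
)

```text
clock: 4.7
tool_pos: [0.4866, 0.1266, 0.1236]
eef_rot: [0.28, 0.96, 0.01, 0.01]
contact_force: [0.5, 0.8, -2.9]
opening: 0.699
```

```bash
python3 -c "
from h import *
go(.5028,.358,.13,13.2)"
```

```text
t 4.7 p [0.4866 0.1266 0.1236] jaw 57.5 tilt [ 0.0241  0.0134 -0.9996] q7 [-0.26  0.72 -0.14  2.06  0.25  0.35  0.41] F [ 0.5  0.8 -2.9] op 0.699
shift tool now [ 0.1106  0.204  -0.0029] yaw need rad 0.7732 world [0.0162 0.2314 0.0064]
```

Request:
play_rows(
  targets=[
    {"jaw":1,"dx":0.022,"dy":0.041,"dz":0,"yaw":0.14},
    {"jaw":1,"dx":0.027,"dy":0.037,"dz":0,"yaw":0.14},
    {"jaw":1,"dx":0.032,"dy":0.033,"dz":0,"yaw":0.14},
    {"jaw":1,"dx":0.036,"dy":0.028,"dz":0,"yaw":0.14},
    {"jaw":1,"dx":0.03,"dy":0.015,"dz":0,"yaw":0.14},
  ],
)

```text
clock: 5.2
tool_pos: [0.5075, 0.3385, 0.1322]
eef_rot: [0.608, 0.794, 0.013, 0.007]
contact_force: [0.1, -0.2, -3.7]
opening: 0.706
```

```bash
python3 -c "
from h import *
go(.5028,.358,.13,13.2)"
```

```text
t 5.2 p [0.5075 0.3385 0.1322] jaw 15.15 tilt [ 0.0272  0.0111 -0.9996] q7 [-0.73  0.8   0.11  1.74 -0.12  0.58 -0.29] F [ 0.1 -0.2 -3.7] op 0.706
shift tool now [0.02   0.0005 0.0023] yaw need rad 0.034 world [-0.0047  0.0195 -0.0022]
```

Request:
play_rows(
  targets=[
    {"jaw":1,"dx":0.018,"dy":0,"dz":0,"yaw":0.034},
    {"jaw":1,"dx":0.0,"dy":0.0,"dz":0.02,"yaw":0},
    {"jaw":1,"dx":0.0,"dy":0.0,"dz":0.02,"yaw":0},
    {"jaw":1,"dx":0.0,"dy":0,"dz":0,"yaw":0},
    {"jaw":1,"dx":0.0,"dy":0,"dz":0,"yaw":0},
  ],
)

```text
clock: 5.7
tool_pos: [0.4997, 0.3681, 0.0923]
eef_rot: [0.618, 0.786, 0.016, 0.005]
contact_force: [-0.7, -0.5, -2.0]
opening: 0.706
```

Run:
```python
from h import *
go(.5028,.358,.13,13.2)
from plant import r
for n in["top","scene","wrist"]:
    s=r.get_state();d=r.snapshot(n);np.savez(n+"2.npz",**d,p=s["tool_pos"],q=s["eef_rot"])
    cv2.imwrite(f"pics/{n}2.png",cv2.cvtColor(d["frame"],cv2.COLOR_RGB2BGR))
d=load("top2.npz")
f=cv2.imread("pics/top2.png");g=cv2.imread("pics/scene2.png")
A=cv2.resize(f[150:250,70:170],None,fx=4,fy=4);B=cv2.resize(g[90:190,90:190],None,fx=4,fy=4)
cv2.imwrite("pics/c2.png",np.hstack([A,B]))
```

```text
t 5.7 p [0.4997 0.3681 0.0923] jaw 13.64 tilt [ 0.0264  0.0189 -0.9995] q7 [-0.77  0.87  0.1   1.73 -0.15  0.52 -0.33] F [-0.7 -0.5 -2. ] op 0.706
shift tool now [-0.0101  0.0017 -0.0378] yaw need rad 0.0077 world [ 0.0031 -0.0101  0.0377]
```

View pics/c2.png

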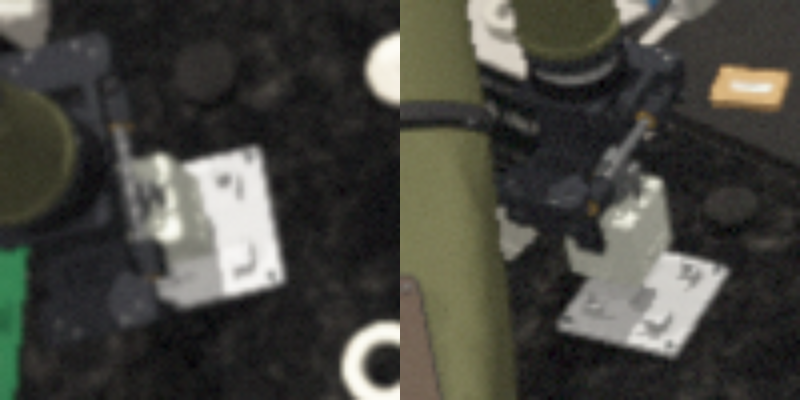

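View pics/wrist2.png

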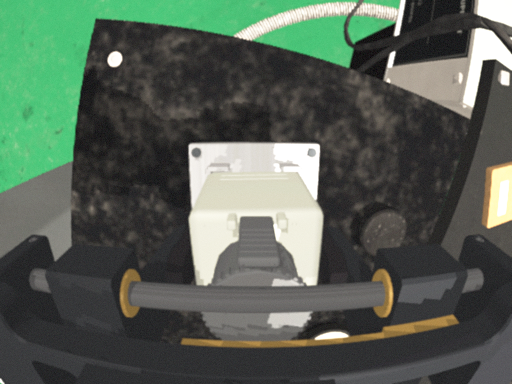

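Run:
```python
from h import *
f=cv2.imread("pics/wrist2.png")
cv2.imwrite("pics/w2c.png",cv2.resize(f[130:260,175:340],None,fx=4.5,fy=4.5,interpolation=cv2.INTER_CUBIC))
```

```text
(no output)
```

View pics/w2c.png

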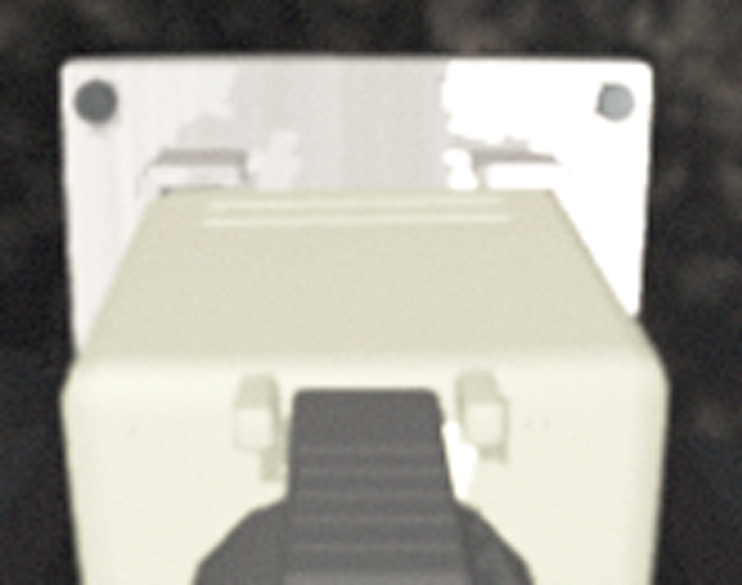

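Run:
```python
from h import *
d=load("wrist2.npz");M=R.from_quat(d["q"]).as_matrix()
N=wray(d,[(188.8,143.8),(320.1,143.8)],.008)
print("nest corners",N.round(4),np.linalg.norm(N[0]-N[1]))
e=(N[1]-N[0])[:2];e/=np.linalg.norm(e);n=np.array([e[1],-e[0]])  # inward
c=(N[0]+N[1])[:2]/2
for s in(1,-1): print("nest centre cand",c+s*n*.0525)
print("nest in tool",((np.r_[c+n*.0525,.008]-d["p"])@M),((np.r_[c-n*.0525,.008]-d["p"])@M), "ang",np.degrees(np.arctan2(e[1],e[0])))
# bottle in tool frame : plane at tool z
dd=dict(d);dd["p"]=np.zeros(3);dd["q"]=np.array([0,0,0,1.])
print("bottom corners tool",wray(dd,[(209.4,172.7),(299,172.2)],.0424).round(4))
print("shoulder corners tool",wray(dd,[(193.9,211),(319.4,208.9)],-.0276).round(4))
```

```text
nest corners [[0.4405 0.398  0.008 ]
 [0.5422 0.4221 0.008 ]] 0.10458301426738482
nest centre cand [0.50342084 0.3589548 ]
nest centre cand [0.47926363 0.46113812]
nest in tool [-0.01064781 -0.00132059  0.08454375] [ 0.09434231 -0.00073294  0.08585868] ang 13.301115432334743
bottom corners tool [[ 0.0291 -0.0308  0.0424]
 [ 0.0294  0.0282  0.0424]]
shoulder corners tool [[ 0.0303 -0.027  -0.0276]
 [ 0.0312  0.0275 -0.0276]]
```

Request:
play_rows(
  targets=[
    {"jaw":1,"dx":-0.009,"dy":0,"dz":0,"yaw":0.006},
    {"jaw":1,"dx":0.0,"dy":0.0,"dz":0.02,"yaw":0},
    {"jaw":1,"dx":0.0,"dy":0.0,"dz":0,"yaw":0},
    {"jaw":1,"dx":0.0,"dy":0,"dz":0,"yaw":0},
    {"jaw":1,"dx":0.0,"dy":0,"dz":0,"yaw":0},
  ],
)

```text
clock: 6.35
tool_pos: [0.5065, 0.3567, 0.0767]
eef_rot: [0.622, 0.782, 0.019, 0.006]
contact_force: [0.2, 0.0, -2.7]
opening: 0.698
```

```bash
cat >> h.py <<'E'
def nestrel():
    from plant import r
    s=r.get_state();M=R.from_quat(s["eef_rot"]).as_matrix();p=np.array(s["tool_pos"])
    B=p+M@np.array([-.0018,-.0013,.0424]);D=np.array([.5033,.3588,.008])-B
    print("bottle bottom",B.round(4),"to nest tool",(M.T@D).round(4),"world",D.round(4))
E
python3 - <<'E'
from h import *
go(.5033,.3588,.05,13.2);nestrel()
E
```

```text
t 6.35 p [0.5065 0.3567 0.0767] jaw 12.99 tilt [ 0.033   0.0211 -0.9992] q7 [-0.74  0.89  0.1   1.75 -0.15  0.47 -0.32] F [ 0.2  0.  -2.7] op 0.698
shift tool now [ 0.0025 -0.0036  0.0267] yaw need rad -0.0036 world [-0.0032  0.0021 -0.0267]
bottle bottom [0.507  0.3555 0.0343] to nest tool [ 0.0037 -0.0039  0.0262] world [-0.0037  0.0033 -0.0263]
```

Request:
play_rows(
  targets=[
    {"jaw":1,"dx":0.004,"dy":-0.004,"dz":0.003,"yaw":0},
    {"jaw":1,"dx":0.0,"dy":-0.001,"dz":0.003,"yaw":0},
    {"jaw":1,"dx":0.0,"dy":-0.001,"dz":0.002,"yaw":0},
    {"jaw":1,"dx":0.0,"dy":-0.001,"dz":0.001,"yaw":0},
    {"jaw":1,"dx":0.0,"dy":-0.001,"dz":0.001,"yaw":0},
  ],
)

```text
clock: 6.85
tool_pos: [0.4982, 0.36, 0.0676]
eef_rot: [0.622, 0.783, 0.02, 0.007]
contact_force: [-0.8, -1.2, -2.3]
opening: 0.703
```

Run:
```python
from h import *
go(.5033,.3588,.05,13.2);nestrel()
```

```text
t 6.85 p [0.4982 0.36   0.0676] jaw 13.01 tilt [ 0.0353  0.023  -0.9991] q7 [-0.76  0.9   0.09  1.77 -0.16  0.44 -0.33] F [-0.8 -1.2 -2.3] op 0.703
shift tool now [-0.0026  0.004   0.0177] yaw need rad -0.0032 world [ 0.0051 -0.0012 -0.0176]
bottle bottom [0.4988 0.359  0.0251] to nest tool [-0.0014  0.0036  0.0173] world [ 0.0045 -0.0002 -0.0171]
```

Request:
play_rows(
  targets=[
    {"jaw":1,"dx":-0.001,"dy":0.004,"dz":0.0,"yaw":0},
    {"jaw":1,"dx":0.0,"dy":0,"dz":0.001,"yaw":0},
    {"jaw":1,"dx":0.0,"dy":0,"dz":0.001,"yaw":0},
    {"jaw":1,"dx":0.0,"dy":0,"dz":0.001,"yaw":0},
    {"jaw":1,"dx":0.0,"dy":0,"dz":0.001,"yaw":0},
  ],
)

```text
clock: 7.35
tool_pos: [0.5031, 0.3599, 0.0634]
eef_rot: [0.622, 0.783, 0.02, 0.007]
contact_force: [0.2, -0.7, -2.6]
opening: 0.701
```

Run:
```python
from h import *
go(.5033,.3588,.05,13.2);nestrel()
```

```text
t 7.35 p [0.5031 0.3599 0.0634] jaw 13.0 tilt [ 0.0355  0.0229 -0.9991] q7 [-0.75  0.91  0.09  1.76 -0.16  0.44 -0.33] F [ 0.2 -0.7 -2.6] op 0.701
shift tool now [-0.0014 -0.0006  0.0133] yaw need rad -0.0034 world [ 0.0002 -0.0011 -0.0134]
bottle bottom [0.5037 0.3589 0.0209] to nest tool [-0.0002 -0.0009  0.0129] world [-0.0004 -0.0001 -0.0129]
```

Request:
play_rows(
  targets=[
    {"jaw":1,"dx":0,"dy":-0.001,"dz":0.004,"yaw":0},
    {"jaw":1,"dx":0.0,"dy":0,"dz":0.004,"yaw":0},
    {"jaw":1,"dx":0.0,"dy":0,"dz":0.003,"yaw":0},
    {"jaw":1,"dx":0.0,"dy":0,"dz":0.001,"yaw":0},
    {"jaw":1,"dx":0.0,"dy":0,"dz":0.0,"yaw":0},
  ],
)

```text
clock: 7.85
tool_pos: [0.5026, 0.3609, 0.0513]
eef_rot: [0.622, 0.783, 0.021, 0.006]
contact_force: [-0.2, -1.4, -0.2]
opening: 0.699
```

Run:
```python
from h import *
go(.5033,.3588,.05,13.2);nestrel()
```

```text
t 7.85 p [0.5026 0.3609 0.0513] jaw 13.02 tilt [ 0.0359  0.0244 -0.9991] q7 [-0.75  0.93  0.09  1.76 -0.16  0.42 -0.33] F [-0.2 -1.4 -0.2] op 0.699
shift tool now [-0.0022  0.0002  0.0013] yaw need rad -0.0031 world [ 0.0007 -0.0021 -0.0013]
bottle bottom [0.5033 0.3599 0.0089] to nest tool [-0.0011 -0.0002  0.0009] world [ 0.     -0.0011 -0.0009]
```

Request:
play_rows(
  targets=[
    {"jaw":1,"dx":-0.001,"dy":0,"dz":0.001,"yaw":0},
    {"jaw":0,"dx":0.0,"dy":0,"dz":0,"yaw":0},
    {"jaw":0,"dx":0.0,"dy":0,"dz":0,"yaw":0},
    {"jaw":0,"dx":0.0,"dy":0,"dz":0,"yaw":0},
    {"jaw":0,"dx":0.0,"dy":0,"dz":0.0,"yaw":0},
  ],
)

```text
clock: 8.35
tool_pos: [0.5038, 0.3614, 0.0516]
eef_rot: [0.622, 0.783, 0.023, 0.007]
contact_force: [0.3, 0.7, 1.0]
opening: 1.001
```

Run:
```python
from h import *
go(.5033,.3588,.05,13.2)
```

```text
t 8.35 p [0.5038 0.3614 0.0516] jaw 13.02 tilt [ 0.0384  0.0272 -0.9989] q7 [-0.75  0.93  0.08  1.76 -0.16  0.41 -0.32] F [0.3 0.7 1. ] op 1.001
shift tool now [-0.0024 -0.0012  0.0015] yaw need rad -0.0031 world [-0.0005 -0.0026 -0.0016]
```

Request:
play_rows(
  targets=[
    {"jaw":0,"dx":0,"dy":0,"dz":-0.03,"yaw":0},
    {"jaw":0,"dx":0.0,"dy":0,"dz":-0.05,"yaw":0},
    {"jaw":0,"dx":0.0,"dy":0,"dz":-0.05,"yaw":0},
    {"jaw":0,"dx":0.0,"dy":0,"dz":-0.05,"yaw":0},
    {"jaw":0,"dx":0.0,"dy":0,"dz":-0.05,"yaw":0},
  ],
)

```text
clock: 8.85
tool_pos: [0.4917, 0.3523, 0.2784]
eef_rot: [0.622, 0.783, 0.014, 0.005]
contact_force: [0.2, 0.9, 0.4]
opening: 0.997
```

Run:
```python
from h import *
go(.5033,.3588,.05,13.2)
from plant import r
for n in["top","scene","wrist"]:
    s=r.get_state();d=r.snapshot(n);np.savez(n+"3.npz",**d,p=s["tool_pos"],q=s["eef_rot"])
    cv2.imwrite(f"pics/{n}3.png",cv2.cvtColor(d["frame"],cv2.COLOR_RGB2BGR))
f=cv2.imread("pics/top3.png");g=cv2.imread("pics/scene3.png")
A=cv2.resize(f[150:250,70:170],None,fx=4,fy=4);B=cv2.resize(g[90:190,90:190],None,fx=4,fy=4)
cv2.imwrite("pics/c3.png",np.hstack([A,B]))
```

```text
t 8.85 p [0.4917 0.3523 0.2784] jaw 13.01 tilt [ 0.0246  0.0158 -0.9996] q7 [-0.79  0.61  0.16  1.62 -0.12  0.89 -0.36] F [0.2 0.9 0.4] op 0.997
shift tool now [0.0015 0.0065 0.2287] yaw need rad -0.0034 world [ 0.0116  0.0065 -0.2284]
```

View pics/c3.png

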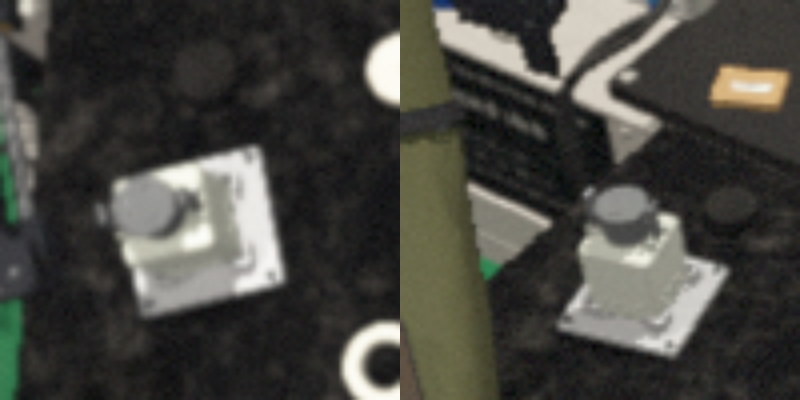

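View pics/wrist3.png

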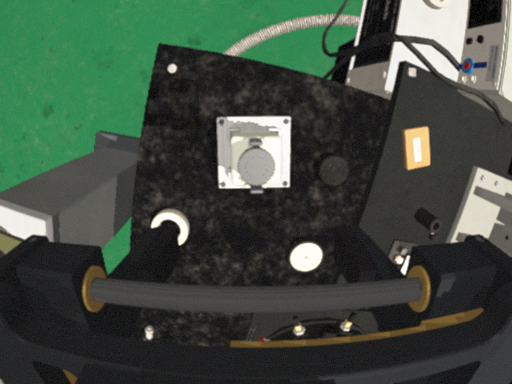

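Run:
```python
from h import *
for n in("top3","scene3"):
    d=load(n+".npz");P=pts(d);near=(abs(P[...,0]-.503)<.045)&(abs(P[...,1]-.358)<.045)
    z=P[near][:,2]
    sh=near&(abs(P[...,2]-.078)<.008);cp=near&(P[...,2]>.108)
    print(n,"shoulder z",np.median(P[sh][:,2]).round(4),sh.sum(),"rect",cv2.minAreaRect(P[sh][:,:2].astype(np.float32)))
    X=P[sh];A=np.c_[X[:,:2]-X[:,:2].mean(0),np.ones(len(X))];print(" slope",np.linalg.lstsq(A,X[:,2],rcond=None)[0].round(3))
    X=P[cp];print("cap",np.median(X,0).round(4),np.ptp(X,axis=0).round(3),len(X))
d=load("wrist3.npz");f=d["frame"]
cv2.imwrite("pics/w3c.png",cv2.resize(cv2.cvtColor(f[105:205,205:305],cv2.COLOR_RGB2BGR),None,fx=6,fy=6,interpolation=cv2.INTER_CUBIC))
```

```text
top3 shoulder z 0.0773 243 rect ((0.5028293132781982, 0.3597992956638336), (0.06153509020805359, 0.061200231313705444), 12.906120300292969)
 slope [-0.004  0.024  0.077]
cap [0.4893 0.3215 0.4596] [0.09  0.076 0.49 ] 2242
scene3 shoulder z 0.078 168 rect ((0.4995690584182739, 0.35825085639953613), (0.06507452577352524, 0.06613147258758545), 13.417623519897461)
 slope [-0.001  0.011  0.078]
cap [0.4803 0.3242 0.4522] [0.09  0.073 0.482] 1306
```

View pics/w3c.png

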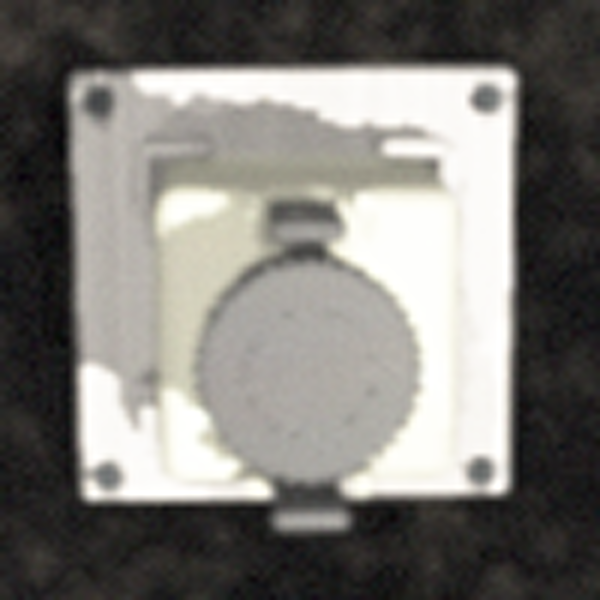

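Run:
```python
from h import *
d=load("wrist3.npz")
t=lambda x,y:(205+x/6,105+y/6)
c=wray(d,[t(308,367),t(198,367),t(420,367),t(308,252),t(308,486)],.115);print(c.round(4),np.linalg.norm(c[1]-c[2]),np.linalg.norm(c[3]-c[4]))
c=wray(d,[t(312,520),t(304,230)],.115);print("tabs",c.round(4),np.linalg.norm(c[0]-c[1]),np.degrees(np.arctan2(*(c[1]-c[0])[[1,0]])))
n=wray(d,[t(72,70),t(518,70),t(512,495),t(85,500)],.008);print("nest",n.mean(0))
s=wray(d,[t(157,190),t(456,190),t(450,480),t(165,480)],.078);print("shoulder",s.mean(0))
```

```text
[[0.5013 0.362  0.115 ]
 [0.4818 0.3577 0.115 ]
 [0.5212 0.3664 0.115 ]
 [0.4965 0.3825 0.115 ]
 [0.5063 0.3401 0.115 ]] 0.04031193940884029 0.04355540220257792
tabs [[0.5085 0.3338 0.115 ]
 [0.4949 0.3863 0.115 ]] 0.05414234254320216 104.48336854351146
nest [0.50403427 0.35848231 0.008     ]
shoulder [0.50309218 0.36034104 0.078     ]
```

Request:
play_rows(
  targets=[
    {"jaw":0,"dx":0,"dy":0,"dz":0,"yaw":-0.149},
    {"jaw":0,"dx":0.0,"dy":0,"dz":0,"yaw":-0.149},
    {"jaw":0,"dx":0.0,"dy":0,"dz":0,"yaw":-0.149},
    {"jaw":0,"dx":0.0,"dy":0,"dz":0,"yaw":-0.149},
    {"jaw":0,"dx":0.0,"dy":0,"dz":0,"yaw":-0.149},
  ],
)

```text
clock: 9.5
tool_pos: [0.4898, 0.3513, 0.2723]
eef_rot: [0.29, 0.957, 0.009, 0.008]
contact_force: [0.6, 0.4, 0.1]
opening: 1.0
```

Request:
play_rows(
  targets=[
    {"jaw":0,"dx":0,"dy":0,"dz":0,"yaw":-0.149},
    {"jaw":0,"dx":0.0,"dy":0,"dz":0,"yaw":-0.149},
    {"jaw":0,"dx":0.0,"dy":0,"dz":0,"yaw":-0.149},
    {"jaw":0,"dx":0.0,"dy":0,"dz":0,"yaw":-0.149},
    {"jaw":0,"dx":0.0,"dy":0,"dz":0,"yaw":-0.149},
  ],
)

```text
clock: 10.0
tool_pos: [0.4849, 0.3478, 0.2616]
eef_rot: [-0.081, 0.997, 0.001, 0.003]
contact_force: [0.1, 1.0, -0.7]
opening: 1.001
```

Run:
```python
from h import *
go(.502,.361,.13,103.3)
```

```text
t 10.0 p [0.4849 0.3478 0.2616] jaw 99.25 tilt [ 0.0051  0.0024 -1.    ] q7 [-0.54  0.63 -0.28  1.63  0.21  0.91  0.84] F [ 0.1  1.  -0.7] op 1.001
shift tool now [-0.0182  0.0101  0.1317] yaw need rad -0.0707 world [ 0.0171  0.0132 -0.1316]
```

Request:
play_rows(
  targets=[
    {"jaw":0,"dx":-0.018,"dy":0.01,"dz":0,"yaw":-0.07},
    {"jaw":0,"dx":0.0,"dy":0,"dz":0.04,"yaw":0},
    {"jaw":0,"dx":0.0,"dy":0,"dz":0.04,"yaw":0},
    {"jaw":0,"dx":0.0,"dy":0,"dz":0.03,"yaw":0},
    {"jaw":0,"dx":0.0,"dy":0,"dz":0,"yaw":0},
  ],
)

```text
clock: 10.5
tool_pos: [0.4979, 0.3582, 0.14]
eef_rot: [-0.119, 0.993, -0.001, -0.004]
contact_force: [-0.2, -0.4, -0.5]
opening: 0.998
```

Run:
```python
from h import *
go(.502,.361,.13,103.3)
from plant import r
for n in["wrist"]:
    s=r.get_state();d=r.snapshot(n);np.savez(n+"4.npz",**d,p=s["tool_pos"],q=s["eef_rot"])
    cv2.imwrite(f"pics/{n}4.png",cv2.cvtColor(d["frame"],cv2.COLOR_RGB2BGR))
```

```text
t 10.5 p [0.4979 0.3582 0.14  ] jaw 103.68 tilt [-0.0071 -0.0024 -1.    ] q7 [-0.56  0.81 -0.26  1.68  0.28  0.7   0.86] F [-0.2 -0.4 -0.5] op 0.998
shift tool now [-0.0047  0.0018  0.0099] yaw need rad 0.0066 world [ 0.0041  0.0028 -0.01  ]
```

View pics/wrist4.png

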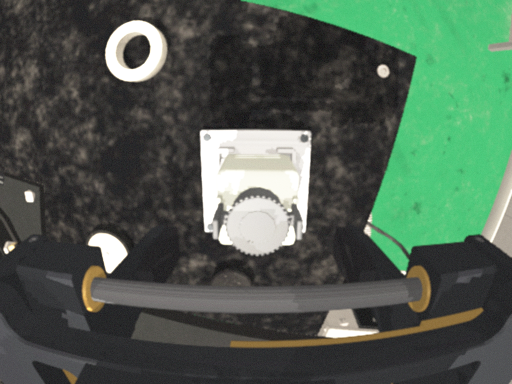

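Run:
```python
from h import *
d=load("wrist4.npz");M=R.from_quat(d["q"]).as_matrix();f=d["frame"]
cv2.imwrite("pics/w4c.png",cv2.resize(cv2.cvtColor(f[170:270,205:310],cv2.COLOR_RGB2BGR),None,fx=6,fy=6,interpolation=cv2.INTER_CUBIC))
for px in[(257.5,226),(227,226),(288.5,226),(257.5,255),(257.5,196)]:
    w=wray(d,px,.115);print(w.round(4),((w-d["p"])@M).round(4))
```

```text
[[0.4987 0.3596 0.115 ]] [[-0.0013  0.0012  0.0249]]
[[0.5034 0.3409 0.115 ]] [[-0.0014 -0.0181  0.025 ]]
[[0.4942 0.3787 0.115 ]] [[-0.0014  0.0208  0.0249]]
[[0.5193 0.3647 0.115 ]] [[-0.0225  0.0012  0.0248]]
[[0.4793 0.3549 0.115 ]] [[0.0187 0.0012 0.0251]]
```

View pics/w4c.png

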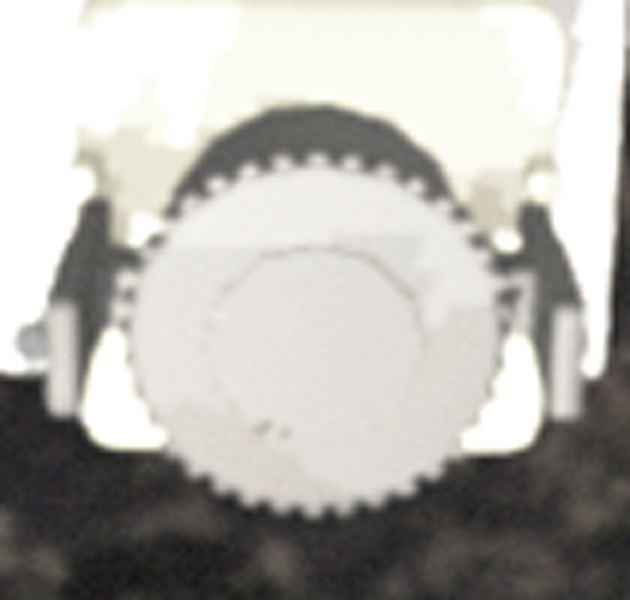

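Request:
play_rows(
  targets=[
    {"jaw":0,"dx":-0.003,"dy":0.0015,"dz":0.01,"yaw":0.006},
    {"jaw":0,"dx":0.0,"dy":0,"dz":0.02,"yaw":0},
    {"jaw":0,"dx":0.0,"dy":0,"dz":0.015,"yaw":0},
    {"jaw":0,"dx":0.0,"dy":0,"dz":0.0,"yaw":0},
    {"jaw":0,"dx":0.0,"dy":0,"dz":0,"yaw":0},
  ],
)

```text
clock: 11.05
tool_pos: [0.5043, 0.3644, 0.0991]
eef_rot: [-0.115, 0.993, 0.003, 0.001]
contact_force: [0.7, -0.4, -1.2]
opening: 0.998
```

Run:
```python
from h import *
go(.502,.361,.089,103.3)
from plant import r
for n in["wrist"]:
    s=r.get_state();d=r.snapshot(n);np.savez(n+"5.npz",**d,p=s["tool_pos"],q=s["eef_rot"])
    f=cv2.cvtColor(d["frame"],cv2.COLOR_RGB2BGR);cv2.imwrite("pics/w5c.png",cv2.resize(f[130:330,130:390],None,fx=3,fy=3,interpolation=cv2.INTER_CUBIC))
```

```text
t 11.05 p [0.5043 0.3644 0.0991] jaw 103.25 tilt [ 0.0014  0.006  -1.    ] q7 [-0.57  0.87 -0.23  1.68  0.3   0.62  0.83] F [ 0.7 -0.4 -1.2] op 0.998
shift tool now [ 0.0031 -0.0029  0.0101] yaw need rad -0.0009 world [-0.0023 -0.0034 -0.0101]
```

View pics/w5c.png

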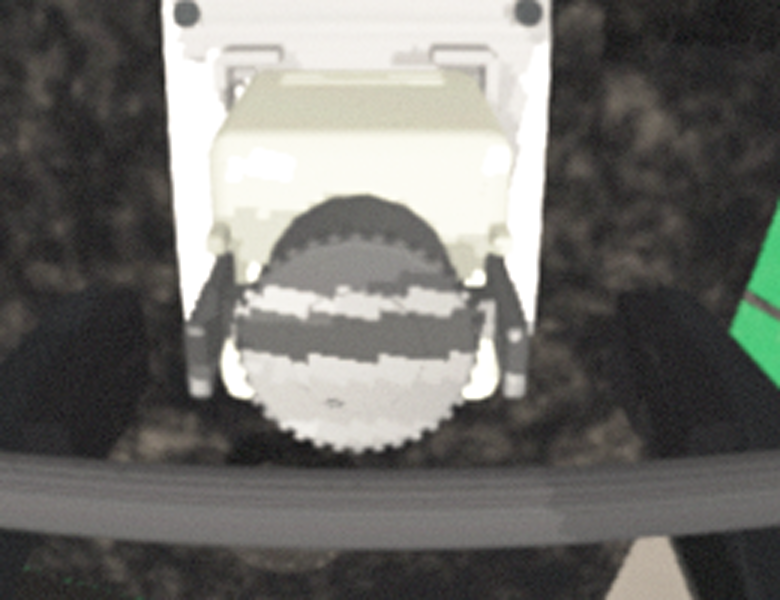

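Run:
```python
from h import *
d=load("wrist5.npz");M=R.from_quat(d["q"]).as_matrix()
for px in[(249,244.5),(130+199/3,130+362/3),(130+515/3,130+362/3),(249,209),(249,280)]:
    w=wray(d,px,.115);print(w.round(4),((w-d["p"])@M).round(4))
n=wray(d,[(130+187/3,130+12/3),(130+528/3,130+12/3)],.008);print(n,((n-d["p"])@M).round(4))
```

```text
[[0.4977 0.3595 0.115 ]] [[ 0.0075 -0.0032 -0.0159]]
[[0.5076 0.3344 0.115 ]] [[ 0.0036 -0.0299 -0.0161]]
[[0.4954 0.3861 0.115 ]] [[ 0.0036  0.0232 -0.0158]]
[[0.4792 0.3553 0.115 ]] [[ 0.0265 -0.003  -0.016 ]]
[[0.5187 0.3642 0.115 ]] [[-0.014  -0.0034 -0.0159]]
[[0.46856484 0.30391467 0.008     ]
 [0.44790543 0.3933639  0.008     ]] [[ 0.0489 -0.0512  0.0907]
 [ 0.0485  0.0406  0.0912]]
```

```bash
cat >> h.py <<'E'
def wpts(d):
    K=d["mtx"];z=d["z_map"];u,v=np.meshgrid(np.arange(512),np.arange(384))
    a=np.stack([u-K[0,2],v-K[1,2]],-1)/K[0,0];th=np.linalg.norm(a,axis=-1)+1e-9
    k=np.tan(th)/th*z
    P=np.stack([a[...,0]*k,-a[...,1]*k,-z],-1);T=d["T_tool_cam"]
    return P@T[:3,:3].T+T[:3,3]
E
python3 - <<'E'
from h import *
for n in(4,5):
    d=load(f"wrist{n}.npz");M=R.from_quat(d["q"]).as_matrix();Q=wpts(d);P=Q@M.T+d["p"]
    near=(abs(P[...,0]-.5)<.05)&(abs(P[...,1]-.36)<.05)
    for lo,hi in[(.11,.122),(.074,.082),(.003,.012)]:
        g=near&(P[...,2]>lo)&(P[...,2]<hi);X=Q[g]
        print(n,lo,g.sum(),"z",np.median(P[g][:,2]).round(4),"tool min/max 1-99",np.percentile(X,[1,99],axis=0)[:,:2].round(4).tolist())
    if n==5:
        for px in[(249,244),(249,230),(249,270),(198,250),(301,250),(198,258),(250,178)]: print(px,Q[px[1],px[0]].round(4),P[px[1],px[0]].round(4))
E
```

```text
4 0.11 1426 z 0.1105 tool min/max 1-99 [[-0.0217, -0.0276], [0.0144, 0.0296]]
4 0.074 2398 z 0.0774 tool min/max 1-99 [[-0.034, -0.0285], [0.0248, 0.0303]]
4 0.003 3093 z 0.0077 tool min/max 1-99 [[-0.0387, -0.052], [0.0465, 0.0511]]
5 0.11 3068 z 0.1108 tool min/max 1-99 [[-0.0121, -0.0519], [0.0219, 0.0475]]
5 0.074 3534 z 0.0774 tool min/max 1-99 [[-0.0247, -0.0333], [0.0329, 0.0256]]
5 0.003 3833 z 0.0077 tool min/max 1-99 [[-0.0277, -0.0567], [0.0554, 0.0459]]
(249, 244) [ 0.0049 -0.0033 -0.0105] [0.5003 0.36   0.1096]
(249, 230) [ 0.0137 -0.0032 -0.0122] [0.4917 0.3581 0.1112]
(249, 270) [-0.0111 -0.0035 -0.0106] [0.5159 0.3635 0.1097]
(198, 250) [ 0.0034 -0.0293 -0.0149] [0.5077 0.3351 0.1138]
(301, 250) [ 0.0032  0.0231 -0.0143] [0.4959 0.3861 0.1135]
(198, 258) [-0.0012 -0.0296 -0.0152] [0.5123 0.3358 0.1141]
(250, 178) [ 0.0309 -0.0032  0.022 ] [0.475  0.3543 0.077 ]
```

Request:
play_rows(
  targets=[
    {"jaw":0,"dx":0.0045,"dy":-0.0033,"dz":0.004,"yaw":0},
    {"jaw":0,"dx":0.0,"dy":0,"dz":0.003,"yaw":0},
    {"jaw":0,"dx":0.0,"dy":0,"dz":0.003,"yaw":0},
    {"jaw":0,"dx":0.0,"dy":0,"dz":0.0,"yaw":0},
    {"jaw":0,"dx":0.0,"dy":0,"dz":0,"yaw":0},
  ],
)

```text
clock: 11.6
tool_pos: [0.5015, 0.3606, 0.0907]
eef_rot: [-0.115, 0.993, 0.004, 0.003]
contact_force: [0.2, 0.3, 0.4]
opening: 1.002
```

Run:
```python
from h import *
go(.5005,.360,.089,103.3)
```

```text
t 11.6 p [0.5015 0.3606 0.0907] jaw 103.23 tilt [ 0.0045  0.0084 -1.    ] q7 [-0.57  0.88 -0.23  1.71  0.31  0.58  0.83] F [0.2 0.3 0.4] op 1.002
shift tool now [ 0.0011 -0.0003  0.0017] yaw need rad -0.0012 world [-0.001  -0.0006 -0.0017]
```

Request:
play_rows(
  targets=[
    {"jaw":1,"dx":0.001,"dy":0,"dz":0.002,"yaw":0},
    {"jaw":1,"dx":0.0,"dy":0,"dz":0.0,"yaw":0},
    {"jaw":1,"dx":0.0,"dy":0,"dz":0.0,"yaw":0},
    {"jaw":1,"dx":0.0,"dy":0,"dz":0.0,"yaw":0},
    {"jaw":1,"dx":0.0,"dy":0,"dz":0,"yaw":0},
  ],
  squeeze=22,
)

```text
clock: 12.1
tool_pos: [0.5005, 0.3606, 0.0888]
eef_rot: [-0.115, 0.993, 0.004, 0.003]
contact_force: [0.1, -0.6, 1.1]
opening: 0.567
```

Run:
```python
from h import *
go(.5005,.360,.089,103.3)
```

```text
t 12.1 p [0.5005 0.3606 0.0888] jaw 103.24 tilt [ 0.0048  0.0087 -1.    ] q7 [-0.57  0.88 -0.22  1.71  0.31  0.58  0.82] F [ 0.1 -0.6  1.1] op 0.567
shift tool now [ 0.0002 -0.0006 -0.0003] yaw need rad -0.0011 world [-0.     -0.0006  0.0002]
```

Request:
play_rows(
  targets=[
    {"jaw":1,"dx":0,"dy":0,"dz":0,"yaw":0},
    {"jaw":1,"dx":0.0,"dy":0,"dz":0.0,"yaw":0},
    {"jaw":1,"dx":0.0,"dy":0,"dz":0.0,"yaw":0},
    {"jaw":1,"dx":0.0,"dy":0,"dz":0.0,"yaw":0.05},
    {"jaw":1,"dx":0.0,"dy":0,"dz":0,"yaw":0.1},
  ],
)

```text
clock: 12.6
tool_pos: [0.5009, 0.3608, 0.0889]
eef_rot: [-0.038, 0.999, 0.005, 0.003]
contact_force: [-0.1, -0.0, -0.7]
opening: 0.527
```

Run:
```python
from h import *
go(.5005,.360,.089,13.3)
from plant import r
print(r.get_state()["moment"])
```

```text
t 12.6 p [0.5009 0.3608 0.0889] jaw 94.4 tilt [ 0.0051  0.0097 -0.9999] q7 [-0.59  0.88 -0.18  1.71  0.26  0.57  0.72] F [-0.1 -0.  -0.7] op 0.527
shift tool now [ 0.0004 -0.0007 -0.0001] yaw need rad 1.4155 world [-0.0004 -0.0008  0.0001]
[ 0.09110445 -0.12111388 -0.045356  ]
```

Squeezed to 46.4 mm; turned 9° freely. Continue.

Request:
play_rows(
  targets=[
    {"jaw":1,"dx":0,"dy":0,"dz":0,"yaw":0.14},
    {"jaw":1,"dx":0.0,"dy":0,"dz":0.0,"yaw":0.14},
    {"jaw":1,"dx":0.0,"dy":0,"dz":0.0,"yaw":0.14},
    {"jaw":1,"dx":0.0,"dy":0,"dz":0.0,"yaw":0.14},
    {"jaw":1,"dx":0.0,"dy":0,"dz":0,"yaw":0.14},
  ],
)

```text
clock: 13.1
tool_pos: [0.5019, 0.3616, 0.089]
eef_rot: [0.32, 0.947, 0.007, 0.001]
contact_force: [-0.7, 0.2, -0.4]
opening: 0.522
```

Run:
```python
from h import *
go(.5005,.360,.089,13.3)
from plant import r
print(r.get_state()["moment"])
```

```text
t 13.1 p [0.5019 0.3616 0.089 ] jaw 52.63 tilt [ 0.0068  0.0122 -0.9999] q7 [-0.7   0.87 -0.    1.72 -0.01  0.54  0.23] F [-0.7  0.2 -0.4] op 0.522
shift tool now [ 0.0002 -0.0021 -0.    ] yaw need rad 0.6865 world [-0.0014 -0.0016 -0.    ]
[-0.00871086  0.02278453 -0.01818498]
```

Request:
play_rows(
  targets=[
    {"jaw":1,"dx":0,"dy":-0.001,"dz":0,"yaw":0.14},
    {"jaw":1,"dx":0.0,"dy":0,"dz":0.0,"yaw":0.14},
    {"jaw":1,"dx":0.0,"dy":0,"dz":0.0,"yaw":0.14},
    {"jaw":1,"dx":0.0,"dy":0,"dz":0.0,"yaw":0.14},
    {"jaw":1,"dx":0.0,"dy":0,"dz":0,"yaw":0.12},
  ],
)

```text
clock: 13.6
tool_pos: [0.5021, 0.3622, 0.0891]
eef_rot: [0.629, 0.777, 0.009, -0.001]
contact_force: [-0.2, 0.3, -0.0]
opening: 0.525
```

Run:
```python
from h import *
go(.5005,.360,.089,13.3)
```

```text
t 13.6 p [0.5021 0.3622 0.0891] jaw 12.03 tilt [ 0.009   0.0147 -0.9999] q7 [-0.79  0.88  0.18  1.72 -0.28  0.54 -0.23] F [-0.2  0.3 -0. ] op 0.525
shift tool now [-0.0018 -0.002   0.    ] yaw need rad -0.0221 world [-0.0016 -0.0022 -0.0001]
```

Run:
```python
from h import *
from plant import r
s=r.get_state();d=r.snapshot("wrist");f=cv2.cvtColor(d["frame"],cv2.COLOR_RGB2BGR);cv2.imwrite("pics/w6c.png",cv2.resize(f[130:330,130:390],None,fx=3,fy=3,interpolation=cv2.INTER_CUBIC))
```

```text
(no output)
```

View pics/w6c.png

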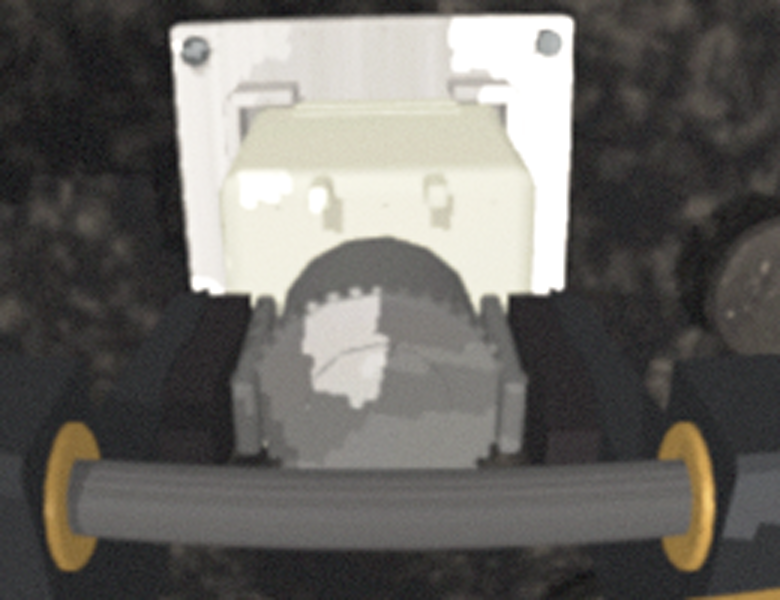

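Request:
play_rows(
  targets=[
    {"jaw":1,"dx":0,"dy":0,"dz":-0.005,"yaw":0},
    {"jaw":1,"dx":0.0,"dy":0,"dz":-0.008,"yaw":0},
    {"jaw":1,"dx":0.0,"dy":0,"dz":-0.01,"yaw":0},
    {"jaw":1,"dx":0.0,"dy":0,"dz":-0.01,"yaw":0},
    {"jaw":1,"dx":0.0,"dy":0,"dz":-0.01,"yaw":0},
  ],
)

```text
clock: 14.15
tool_pos: [0.5008, 0.3615, 0.1345]
eef_rot: [0.627, 0.779, 0.008, -0.002]
contact_force: [0.0, -0.1, -1.0]
opening: 0.527
```

Run:
```python
from h import *
go(.4505,-.2575,.3,12)
```

```text
t 14.15 p [0.5008 0.3615 0.1345] jaw 12.3 tilt [ 0.0071  0.0137 -0.9999] q7 [-0.81  0.82  0.2   1.71 -0.26  0.63 -0.24] F [ 0.  -0.1 -1. ] op 0.527
shift tool now [-0.592  -0.1794 -0.1743] yaw need rad 0.0053 world [-0.0503 -0.619   0.1655]
```

Request:
play_rows(
  targets=[
    {"jaw":1,"dx":0,"dy":0,"dz":-0.03,"yaw":0},
    {"jaw":1,"dx":0.0,"dy":0,"dz":-0.04,"yaw":0},
    {"jaw":1,"dx":0.0,"dy":0,"dz":-0.04,"yaw":0},
    {"jaw":1,"dx":0.0,"dy":0,"dz":-0.03,"yaw":0},
    {"jaw":1,"dx":0.0,"dy":0,"dz":0,"yaw":0},
  ],
)

```text
clock: 14.65
tool_pos: [0.5, 0.3587, 0.2851]
eef_rot: [0.627, 0.779, 0.009, -0.001]
contact_force: [0.3, 0.8, -0.4]
opening: 0.524
```

Run:
```python
from h import *
go(.4505,-.2575,.28,12)
from plant import r
for n in["scene","wrist"]:
    s=r.get_state();d=r.snapshot(n);np.savez(n+"7.npz",**d,p=s["tool_pos"],q=s["eef_rot"])
    cv2.imwrite(f"pics/{n}7.png",cv2.cvtColor(d["frame"],cv2.COLOR_RGB2BGR))
g=cv2.imread("pics/scene7.png");w=cv2.imread("pics/wrist7.png")
cv2.imwrite("pics/c7.png",np.hstack([cv2.resize(g[70:190,90:190],(400,480)),cv2.resize(w[80:280,170:340],(400,480))]))
```

```text
t 14.65 p [0.5    0.3587 0.2851] jaw 12.38 tilt [ 0.0095  0.0159 -0.9998] q7 [-0.85  0.63  0.27  1.57 -0.21  0.95 -0.29] F [ 0.3  0.8 -0.4] op 0.524
shift tool now [-0.5913 -0.1805 -0.0052] yaw need rad 0.0066 world [-0.0495 -0.6162 -0.0051]
```

View pics/c7.png

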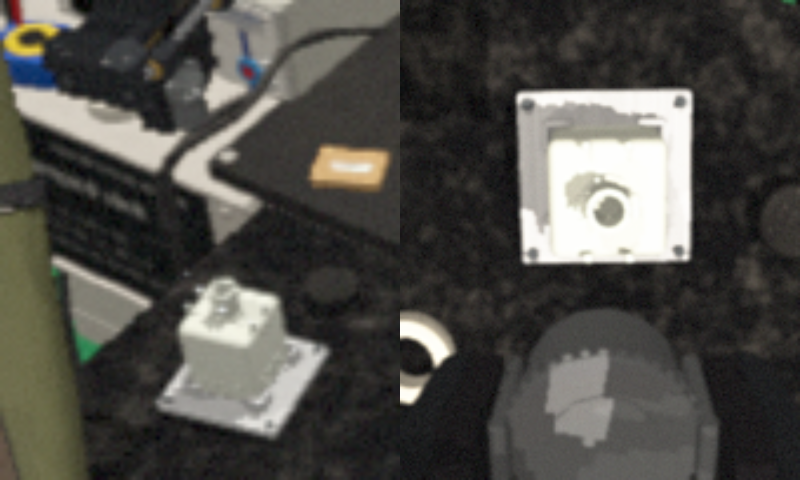

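Run:
```python
from h import *
for n in("top0","scene0"):
    d=load(n+".npz");P=pts(d)
    for zl in(.12,.2,.3):
        g=(P[...,2]>zl)&(abs(P[...,1])<.35)&(P[...,0]>.3)&(d["z_map"]>0)
        if g.any(): print(n,zl,"min x",np.percentile(P[g][:,0],[0,1,5]).round(3),"y at low x",P[g][P[g][:,0]<.65][:,1:].min(0,initial=9),P[g][P[g][:,0]<.65][:,1:].max(0,initial=-9))
```

```text
top0 0.12 min x [0.507 0.595 0.628] y at low x [-0.15180292  0.12001446] [0.07236043 0.66906503]
top0 0.2 min x [0.645 0.662 0.667] y at low x [-0.09303114  0.66394826] [-0.08533304  0.66906503]
top0 0.3 min x [0.645 0.662 0.667] y at low x [-0.09303114  0.66394826] [-0.08533304  0.66906503]
scene0 0.12 min x [0.485 0.595 0.644] y at low x [-0.15471441  0.12009489] [0.13231136 0.17875319]
scene0 0.2 min x [0.657 0.664 0.667] y at low x [9. 9.] [-9. -9.]
scene0 0.3 min x [0.657 0.664 0.667] y at low x [9. 9.] [-9. -9.]
```

Request:
play_rows(
  targets=[
    {"jaw":1,"dx":-0.03,"dy":-0.009,"dz":0,"yaw":0},
    {"jaw":1,"dx":-0.043,"dy":-0.013,"dz":0,"yaw":0},
    {"jaw":1,"dx":-0.043,"dy":-0.013,"dz":0,"yaw":0},
    {"jaw":1,"dx":-0.043,"dy":-0.013,"dz":0,"yaw":0},
    {"jaw":1,"dx":-0.043,"dy":-0.013,"dz":0,"yaw":0},
  ],
)

```text
clock: 15.25
tool_pos: [0.4759, 0.1483, 0.2704]
eef_rot: [0.62, 0.785, 0.001, -0.007]
contact_force: [0.4, -0.6, -0.6]
opening: 0.524
```

Run:
```python
from h import *
go(.4505,-.2575,.28,12)
```

```text
t 15.25 p [0.4759 0.1483 0.2704] jaw 13.4 tilt [-0.0098  0.01   -0.9999] q7 [-0.54  0.49  0.24  1.91 -0.18  0.77  0.04] F [ 0.4 -0.6 -0.6] op 0.524
shift tool now [-0.3887 -0.1188 -0.0134] yaw need rad 0.0245 world [-0.0254 -0.4058  0.0096]
```

Request:
play_rows(
  targets=[
    {"jaw":1,"dx":-0.043,"dy":-0.013,"dz":-0.004,"yaw":0},
    {"jaw":1,"dx":-0.043,"dy":-0.013,"dz":-0.003,"yaw":0},
    {"jaw":1,"dx":-0.043,"dy":-0.013,"dz":-0.003,"yaw":0},
    {"jaw":1,"dx":-0.043,"dy":-0.013,"dz":-0.003,"yaw":0},
    {"jaw":1,"dx":-0.043,"dy":-0.013,"dz":-0.002,"yaw":0},
  ],
)

```text
clock: 15.75
tool_pos: [0.4544, -0.0845, 0.2775]
eef_rot: [0.618, 0.786, -0.005, -0.013]
contact_force: [1.8, -0.3, -0.7]
opening: 0.525
```

Run:
```python
from h import *
go(.4505,-.2575,.28,12)
```

```text
t 15.75 p [ 0.4544 -0.0845  0.2775] jaw 13.62 tilt [-0.0275  0.0081 -0.9996] q7 [-0.07  0.44  0.24  1.98 -0.15  0.77  0.5 ] F [ 1.8 -0.3 -0.7] op 0.525
shift tool now [-0.1672 -0.0446 -0.0038] yaw need rad 0.0283 world [-0.0039 -0.173   0.0025]
```

Run:
```python
from h import *
go(.4505,-.2575,.28,12)
```

```text
t 15.75 p [ 0.4544 -0.0845  0.2775] jaw 13.62 tilt [-0.0275  0.0081 -0.9996] q7 [-0.07  0.44  0.24  1.98 -0.15  0.77  0.5 ] F [ 1.8 -0.3 -0.7] op 0.525
shift tool now [-0.1672 -0.0446 -0.0038] yaw need rad 0.0283 world [-0.0039 -0.173   0.0025]
```

Request:
play_rows(
  targets=[
    {"jaw":1,"dx":-0.042,"dy":-0.011,"dz":-0.001,"yaw":0},
    {"jaw":1,"dx":-0.042,"dy":-0.011,"dz":-0.001,"yaw":0},
    {"jaw":1,"dx":-0.042,"dy":-0.011,"dz":0,"yaw":0},
    {"jaw":1,"dx":-0.03,"dy":-0.008,"dz":0,"yaw":0},
    {"jaw":1,"dx":0,"dy":0,"dz":0,"yaw":0},
  ],
)

```text
clock: 16.25
tool_pos: [0.4428, -0.2574, 0.2718]
eef_rot: [0.622, 0.783, -0.009, -0.02]
contact_force: [-0.7, 0.8, 0.2]
opening: 0.523
```

Run:
```python
from h import *
go(.4505,-.2575,.1,12)
```

```text
t 16.25 p [ 0.4428 -0.2574  0.2718] jaw 13.11 tilt [-0.0425  0.0098 -0.999 ] q7 [ 0.28  0.52  0.24  1.84 -0.15  0.84  0.82] F [-0.7  0.8  0.2] op 0.523
shift tool now [-0.0051  0.0142  0.1713] yaw need rad 0.0193 world [ 7.700e-03 -1.000e-04 -1.718e-01]
```

Request:
play_rows(
  targets=[
    {"jaw":1,"dx":-0.004,"dy":0.008,"dz":0.03,"yaw":0},
    {"jaw":1,"dx":0,"dy":0,"dz":0.04,"yaw":0},
    {"jaw":1,"dx":0,"dy":0,"dz":0.04,"yaw":0},
    {"jaw":1,"dx":0,"dy":0,"dz":0.04,"yaw":0},
    {"jaw":1,"dx":0,"dy":0,"dz":0,"yaw":0},
  ],
)

```text
clock: 16.75
tool_pos: [0.4427, -0.2535, 0.1131]
eef_rot: [0.621, 0.783, -0.009, -0.024]
contact_force: [-1.1, 0.5, -0.5]
opening: 0.525
```

Run:
```python
from h import *
go(.4505,-.2575,.012,12)
from plant import r
s=r.get_state();d=r.snapshot("wrist");np.savez("wrist8.npz",**d,p=s["tool_pos"],q=s["eef_rot"])
cv2.imwrite("pics/wrist8.png",cv2.cvtColor(d["frame"],cv2.COLOR_RGB2BGR))
```

```text
t 16.75 p [ 0.4427 -0.2535  0.1131] jaw 13.19 tilt [-0.0486  0.0162 -0.9987] q7 [ 0.34  0.77  0.15  1.98 -0.22  0.46  0.88] F [-1.1  0.5 -0.5] op 0.525
shift tool now [-0.0084  0.0111  0.1005] yaw need rad 0.0207 world [ 0.0078 -0.004  -0.1011]
```

View pics/wrist8.png

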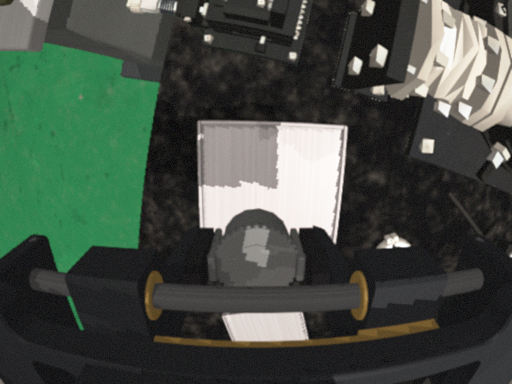

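Request:
play_rows(
  targets=[
    {"jaw":1,"dx":-0.006,"dy":0.009,"dz":0.02,"yaw":0},
    {"jaw":1,"dx":0,"dy":0.001,"dz":0.02,"yaw":0},
    {"jaw":1,"dx":0,"dy":0,"dz":0.02,"yaw":0},
    {"jaw":1,"dx":0,"dy":0,"dz":0,"yaw":0},
    {"jaw":1,"dx":0,"dy":0,"dz":0,"yaw":0},
  ],
)

```text
clock: 17.3
tool_pos: [0.4585, -0.2572, 0.0616]
eef_rot: [0.62, 0.784, -0.007, -0.017]
contact_force: [0.3, -0.3, -0.2]
opening: 0.524
```

Run:
```python
from h import *
go(.4505,-.2575,.012,12)
```

```text
t 17.3 p [ 0.4585 -0.2572  0.0616] jaw 13.34 tilt [-0.0348  0.0104 -0.9993] q7 [ 0.35  0.87  0.12  1.97 -0.24  0.36  0.89] F [ 0.3 -0.3 -0.2] op 0.524
shift tool now [ 0.0007 -0.0063  0.0499] yaw need rad 0.0233 world [-0.008  -0.0003 -0.0496]
```

Request:
play_rows(
  targets=[
    {"jaw":1,"dx":0,"dy":-0.005,"dz":0.01,"yaw":0},
    {"jaw":1,"dx":0,"dy":-0.002,"dz":0.01,"yaw":0},
    {"jaw":1,"dx":0,"dy":0,"dz":0.005,"yaw":0},
    {"jaw":1,"dx":0,"dy":0,"dz":0.002,"yaw":0},
    {"jaw":1,"dx":0,"dy":0,"dz":0.002,"yaw":0},
  ],
)

```text
clock: 17.8
tool_pos: [0.4522, -0.2598, 0.0349]
eef_rot: [0.62, 0.784, -0.006, -0.014]
contact_force: [0.3, -0.1, -0.4]
opening: 0.533
```

Run:
```python
from h import *
go(.4505,-.2575,.012,12)
```

```text
t 17.8 p [ 0.4522 -0.2598  0.0349] jaw 13.33 tilt [-0.0292  0.0073 -0.9995] q7 [ 0.37  0.91  0.09  1.99 -0.24  0.28  0.9 ] F [ 0.3 -0.1 -0.4] op 0.533
shift tool now [ 0.0024 -0.0005  0.0229] yaw need rad 0.0232 world [-0.0017  0.0023 -0.0229]
```

Let the tilt shrink while descending slowly.

Request:
play_rows(
  targets=[
    {"jaw":1,"dx":0.002,"dy":0,"dz":0.004,"yaw":0},
    {"jaw":1,"dx":0,"dy":0,"dz":0.003,"yaw":0},
    {"jaw":1,"dx":0,"dy":0,"dz":0.003,"yaw":0},
    {"jaw":1,"dx":0,"dy":0,"dz":0.002,"yaw":0},
    {"jaw":1,"dx":0,"dy":0,"dz":0.002,"yaw":0},
  ],
)

```text
clock: 18.3
tool_pos: [0.4516, -0.2575, 0.0197]
eef_rot: [0.62, 0.784, -0.006, -0.014]
contact_force: [0.6, -0.2, -0.5]
opening: 0.524
```

Request:
play_rows(
  targets=[
    {"jaw":1,"dx":0,"dy":0,"dz":0.001,"yaw":0},
    {"jaw":1,"dx":0,"dy":0,"dz":0.001,"yaw":0},
    {"jaw":1,"dx":0,"dy":0,"dz":0.001,"yaw":0},
    {"jaw":1,"dx":0,"dy":0,"dz":0.001,"yaw":0},
    {"jaw":1,"dx":0,"dy":0,"dz":0.001,"yaw":0},
  ],
)

```text
clock: 18.8
tool_pos: [0.4516, -0.2576, 0.0143]
eef_rot: [0.62, 0.784, -0.006, -0.013]
contact_force: [0.1, 0.6, -0.4]
opening: 0.525
```

Run:
```python
from h import *
go(.4505,-.2575,.012,12)
```

```text
t 18.8 p [ 0.4516 -0.2576  0.0143] jaw 13.34 tilt [-0.0286  0.0071 -0.9996] q7 [ 0.38  0.95  0.08  1.99 -0.25  0.24  0.9 ] F [ 0.1  0.6 -0.4] op 0.525
shift tool now [ 0.0004 -0.001   0.0023] yaw need rad 0.0234 world [-0.0011  0.0001 -0.0023]
```

Request:
play_rows(
  targets=[
    {"jaw":1,"dx":0,"dy":0,"dz":0.001,"yaw":0},
    {"jaw":1,"dx":0,"dy":0,"dz":0.001,"yaw":0},
    {"jaw":1,"dx":0,"dy":0,"dz":0.001,"yaw":0},
    {"jaw":1,"dx":0,"dy":0,"dz":0,"yaw":0},
    {"jaw":1,"dx":0,"dy":0,"dz":0,"yaw":0},
  ],
)

```text
clock: 19.3
tool_pos: [0.4516, -0.2577, 0.0122]
eef_rot: [0.62, 0.784, -0.006, -0.013]
contact_force: [0.9, 0.0, -0.1]
opening: 0.527
```

Run:
```python
from h import *
go(.4505,-.2575,.012,12)
from plant import r
s=r.get_state();d=r.snapshot("wrist");np.savez("wrist9.npz",**d,p=s["tool_pos"],q=s["eef_rot"])
cv2.imwrite("pics/wrist9.png",cv2.cvtColor(d["frame"],cv2.COLOR_RGB2BGR))
```

```text
t 19.3 p [ 0.4516 -0.2577  0.0122] jaw 13.33 tilt [-0.0278  0.0069 -0.9996] q7 [ 0.38  0.95  0.08  1.99 -0.25  0.23  0.9 ] F [ 0.9  0.  -0.1] op 0.527
shift tool now [ 0.0005 -0.0011  0.0002] yaw need rad 0.0231 world [-0.0011  0.0002 -0.0002]
```

View pics/wrist9.png

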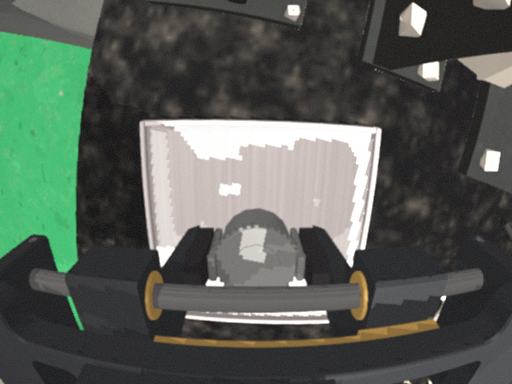

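Request:
play_rows(
  targets=[
    {"jaw":1,"dx":0,"dy":0,"dz":0.001,"yaw":0},
    {"jaw":1,"dx":0,"dy":0,"dz":0.001,"yaw":0},
    {"jaw":1,"dx":0,"dy":0,"dz":0.0005,"yaw":0},
    {"jaw":1,"dx":0,"dy":0,"dz":0,"yaw":0},
    {"jaw":1,"dx":0,"dy":0,"dz":0,"yaw":0},
  ],
)

```text
clock: 19.85
tool_pos: [0.4517, -0.2577, 0.0119]
eef_rot: [0.62, 0.784, -0.006, -0.013]
contact_force: [-0.1, 0.0, 0.6]
opening: 0.525
```

Run:
```python
from h import *
go(.4505,-.2575,.012,12)
```

```text
t 19.85 p [ 0.4517 -0.2577  0.0119] jaw 13.32 tilt [-0.0266  0.0068 -0.9996] q7 [ 0.38  0.95  0.07  1.99 -0.25  0.23  0.9 ] F [-0.1  0.   0.6] op 0.525
shift tool now [ 0.0005 -0.0011 -0.    ] yaw need rad 0.023 world [-0.0012  0.0002  0.0001]
```

Request:
play_rows(
  targets=[
    {"jaw":0.42,"dx":0,"dy":0,"dz":0.0005,"yaw":0},
    {"jaw":0.36,"dx":0,"dy":0,"dz":0,"yaw":0},
    {"jaw":0.3,"dx":0,"dy":0,"dz":0,"yaw":0},
    {"jaw":0.22,"dx":0,"dy":0,"dz":0,"yaw":0},
    {"jaw":0.2,"dx":0,"dy":0,"dz":0,"yaw":0},
  ],
)

```text
clock: 20.35
tool_pos: [0.4513, -0.2579, 0.0109]
eef_rot: [0.62, 0.784, -0.006, -0.013]
contact_force: [0.5, 0.6, 0.0]
opening: 0.798
```

Run:
```python
from h import *
go(.4505,-.2575,.012,12)
from plant import r
s=r.get_state();d=r.snapshot("wrist");np.savez("wrist10.npz",**d,p=s["tool_pos"],q=s["eef_rot"])
f=cv2.cvtColor(d["frame"],cv2.COLOR_RGB2BGR);cv2.imwrite("pics/w10c.png",cv2.resize(f[130:330,130:390],None,fx=3,fy=3))
```

```text
t 20.35 p [ 0.4513 -0.2579  0.0109] jaw 13.3 tilt [-0.0273  0.0067 -0.9996] q7 [ 0.38  0.95  0.07  1.99 -0.25  0.23  0.9 ] F [0.5 0.6 0. ] op 0.798
shift tool now [ 0.0006 -0.0007 -0.0011] yaw need rad 0.0227 world [-0.0008  0.0004  0.0011]
```

View pics/w10c.png

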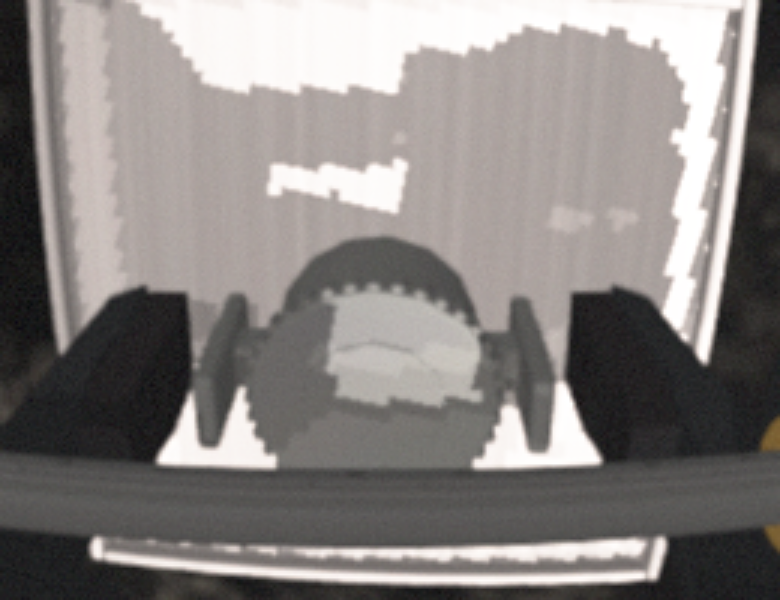

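Cap stands flat in the tray, tabs sprung out (crop 215…540), fingers clear of both tabs. Rise straight up.

Request:
play_rows(
  targets=[
    {"jaw":0.2,"dx":0,"dy":0,"dz":-0.015,"yaw":0},
    {"jaw":0.2,"dx":0,"dy":0,"dz":-0.03,"yaw":0},
    {"jaw":0.2,"dx":0,"dy":0,"dz":-0.04,"yaw":0},
    {"jaw":0.2,"dx":0,"dy":0,"dz":-0.05,"yaw":0},
    {"jaw":0.2,"dx":0,"dy":0,"dz":-0.05,"yaw":0},
  ],
)

```text
clock: 20.9
tool_pos: [0.4533, -0.257, 0.1974]
eef_rot: [0.62, 0.784, -0.006, -0.019]
contact_force: [0.9, -0.4, -0.3]
opening: 0.797
```

Request:
play_rows(
  targets=[
    {"jaw":0.2,"dx":0.03,"dy":0,"dz":-0.04,"yaw":0},
    {"jaw":0.2,"dx":0.03,"dy":0,"dz":-0.03,"yaw":0},
    {"jaw":0.2,"dx":0.03,"dy":0,"dz":0,"yaw":0},
    {"jaw":0.2,"dx":0,"dy":0,"dz":0,"yaw":0},
    {"jaw":0.2,"dx":0,"dy":0,"dz":0,"yaw":0},
  ],
)

```text
clock: 21.4
tool_pos: [0.4378, -0.1711, 0.2821]
eef_rot: [0.621, 0.783, -0.002, -0.009]
contact_force: [-0.1, 0.1, 0.1]
opening: 0.8
```

Run:
```python
from h import *
go(.4505,-.2575,.012,12)
from plant import r
for n in["top","scene","wrist"]:
    s=r.get_state();d=r.snapshot(n);np.savez(n+"11.npz",**d,p=s["tool_pos"],q=s["eef_rot"])
    cv2.imwrite(f"pics/{n}11.png",cv2.cvtColor(d["frame"],cv2.COLOR_RGB2BGR))
d=load("scene11.npz");P=pts(d)
for nm,c in(("bottle",(.503,.36)),("cap",(.4505,-.2575))):
    near=(abs(P[...,0]-c[0])<.045)&(abs(P[...,1]-c[1])<.045)
    for lo,hi in((.07,.084),(.026,.045)):
        g=near&(P[...,2]>lo)&(P[...,2]<hi)
        if g.sum(): print(nm,lo,g.sum(),np.median(P[g],0).round(4))
g=cv2.imread("pics/scene11.png");w=cv2.imread("pics/wrist11.png")
cv2.imwrite("pics/c11.png",np.hstack([cv2.resize(g,(480,360)),cv2.resize(w[60:310],(320,360))]))
```

```text
t 21.4 p [ 0.4378 -0.1711  0.2821] jaw 13.16 tilt [-0.017   0.0079 -0.9998] q7 [ 0.1   0.45  0.26  1.96 -0.16  0.78  0.69] F [-0.1  0.1  0.1] op 0.8
shift tool now [-0.0901 -0.0033  0.2691] yaw need rad 0.0203 world [ 0.0127 -0.0864 -0.2701]
bottle 0.07 21 [0.5179 0.3311 0.0768]
bottle 0.026 39 [0.5099 0.3292 0.0363]
cap 0.026 192 [ 0.4492 -0.2603  0.0325]
```

View pics/c11.png

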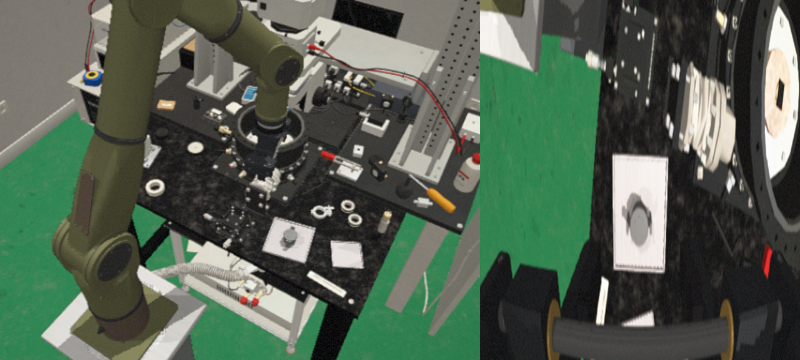

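View pics/top11.png

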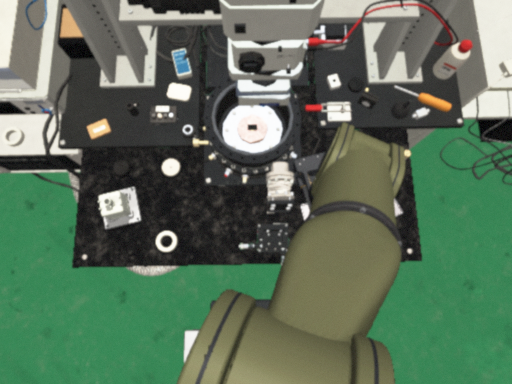

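Run:
```python
from h import *
d=load("top11.npz");P=pts(d);g=(abs(P[...,0]-.503)<.045)&(abs(P[...,1]-.358)<.045)&(abs(P[...,2]-.078)<.008)
print(np.median(P[g][:,2]),cv2.minAreaRect(P[g][:,:2].astype(np.float32)))
from plant import r
print(r.finish_job())
```

```text
0.07793663721649069 ((0.5035500526428223, 0.3597570061683655), (0.062128376215696335, 0.06158842891454697), 13.367069244384766)
the job is handed in; nothing more can be done
None
```

The job was handed in with the clock at about 21.5 s; no verdict is reported, so what follows is my own measurement.

I gripped the bottle on the two sides away from the tabs and stood it in the holder. I then let go, squeezed the tabs with 22 N, turned the cap about 90 degrees and lifted it off. I carried it above the chamber, set it down in the 130 mm tray and released it.

**Bottle:** its shoulder is 77.9 mm above the bench (78 expected when seated). It is centred at (0.5036, 0.3598), about 1 to 2 mm from the holder's measured centre, and square to it.

**Cap:** it stands upright at about (0.449, -0.260), some 3 mm from the tray's centre. In the close-up after release the tabs are out and clear of the fingers. The depth map read its top at 32.5 mm, about 1 mm above what I'd expect from the recessed disc height (about 31.5 mm).

**Bystanders:** the tape roll, window cap and clamp look unmoved in the pictures. I did not measure their positions again.

**Checks that disagreed or were weak:**
- The tool's tilt drifted to about 0.03–0.05 rad at times, including while the bottle went in and the cap was set down. Both settled flat afterwards.
- An early reading of the cap's position was about 3 mm off, because I assumed its disc was at tab height. I corrected it with depth before squeezing.
- The last scene view of the bottle was mostly hidden by the arm, so the final bottle check rests on the top camera alone.

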